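# Tip the laptop repair jig to 45 degrees and pin it

## Task

Clear every loose laptop part off the tilting jig into the orange tray while the jig is still pinned level. Then pull the red-headed locking pin, swing the jig by its red lever to its steepest notch (45 degrees, tipped towards the robot) and lock it there by pushing the pin fully home in the yellow guide block again. The black stand can hold the pin meanwhile; leave the other things on the bench alone.

Things in the scene. Friction and masses are not known exactly. Their poses are not given: they have to be found in the camera images.
- heatsink_mid (a point): Loose laptop part: finned aluminium heat sink with a copper foot, 36 wide (its x) x 66 long (its y) x 24 high mm, about 0.1 kg, a rigid block. The point is its centre, half-way up; z up, axes as said. May be absent.
- battery_mid (a point): Loose laptop part: black battery pack with a yellow patch on top, 36 wide (its x) x 70 long (its y) x 18 high mm, about 0.1 kg, a rigid block. The point is its centre, half-way up; z up, axes as said. May be absent.
- blower_mid (a point): Loose laptop part: grey cooling blower with a round black fan opening on top, 36 wide (its x) x 64 long (its y) x 20 high mm, about 0.1 kg, a rigid block. The point is its centre, half-way up; z up, axes as said. May be absent.
- drive_mid (a point): Loose laptop part: steel storage drive with a white label and a brass connector at one end, 36 wide (its x) x 70 long (its y) x 16 high mm, about 0.1 kg, a rigid block. The point is its centre, half-way up; z up, axes as said. May be absent.
- tray_in (a point): Orange open parts tray, 210 (x) x 220 (y) mm outside, walls 5 mm thick and 28 mm high over the bench, fixed. The point is the centre of its inner floor (200 x 210 mm, 5 mm above the bench), axes along its sides.
- bed (a point): Centre of the top face of the opened laptop chassis clamped in the tilting jig's cradle: a flat plate 250 (x) x 260 (y) x 12 mm, its top 121 mm above the bench when level. The frame tilts with it.
- axis (a point): Middle of the jig's trunnion axis, 115 mm above the bench, fixed on the jig. The axis runs along this frame's y (level); x points level across the jig, away from the robot; z up. Blue posts at y = -142 and +146 mm of it carry the cradle; the post at +y rises to 212 mm and bears the yellow guide block.
- cradle (a joint): Tilt of the cradle in rad: 0 level, growing as its edge on the robot's side goes down and the lever comes over towards the robot; stops at -0.06 and 0.90. The steel index sector (75 mm radius, on the +y side under the yellow guide block) has three notches, at 0, 0.393 (22.5 deg) and 0.785 (45 deg, the steepest). Rubbing friction of about 0.5 N m holds the unpinned cradle where it is left (about 5 N at the lever).
- lever_grip (a point): Red round bar, 16 mm thick and 52 mm long, level along the jig's y, at the top of the jig's lever on its -y side; the point is the middle of the bar, 110 mm from the trunnion axis. With the cradle level the lever leans 22.5 deg away from the robot past upright, at 45 deg of tilt as much towards the robot. The bar can be pinched from above and turns in the fingers; the lever's flat arm joins the bar's inner (+y) end.
- lock_hole (a point): Mouth of the upright 16 mm hole in the yellow guide block (50 x 52 mm, 18 mm thick, its top 212 mm above the bench) straight over the index sector's rim. The point is the hole's centre on the block's top face. A pin dropped through it enters the notch beneath if the cradle is within about 0.05 rad of it; the notches narrow downwards (20 to 14 mm along the shaft) and centre the pin.
- pin_head (a point): Centre of the red round knob (28 mm across, 30 mm high) of the locking pin, upright; under the knob a steel shaft 12 mm thick and 42 mm long with a tapered foot. The knob's underside is 15 mm below the point. At the start it stands in the guide hole and locks the cradle level, its knob resting on the block, so the point is 15 mm above lock_hole. 90 g.
- stand_hole0 (a point): Mouth of the upright 16 mm through-hole in the black pin stand, a fixed block 60 x 60 x 50 mm: a place where the pin can stand upright while it is out of the jig. The point is the hole's centre on the block's top, 50 mm above the bench.
- screwdriver: Bystander, leave alone: screwdriver, 160 mm, green handle, lying; origin at its underside.
- flux: Bystander, leave alone: small bottle, 40 mm across, 85 mm high; origin at its underside.
- reel: Bystander, leave alone: blue wire reel, 60 mm across, 40 mm high; origin at its underside.
- hub: Bystander, leave alone: black box, 45 x 110 x 24 mm; origin at its underside.
- screwcup: Bystander, leave alone: steel bowl, 70 mm across, 30 mm high; origin at its underside.
- module: Bystander, leave alone: green module, 30 x 75 x 14 mm, not one of the laptop's parts; origin at its underside.
Mind the look-alikes: they are no part of the job. Leave any blue, green or pink look-alike of the part that bears heatsink_mid alone.

How it is judged:
By the outcome, as a careful person would: the job done as asked, in the order asked, and still so for the second after the job is handed in, with the robot touching nothing.
Of heatsink, battery, blower, drive only 2 to 4 are there at a start; the rules pass over those that are not, and their reading is None.
At some moment in a run one of heatsink, battery, blower, drive may be knocked a few centimetres aside while the robot is not near it.
It also fails if it takes over 210 s, if anything falls off the work surface, if the arm or the gripper's body presses on something with over 40 N, if the wrist force passes 120 N, or if a joint passes its speed limit or range.

## Robot

A 6-joint arm with a two-finger parallel gripper is mounted at the origin on the work surface. World frame = base frame: x ahead of the robot, y to its left, z up, the work surface at z = 0. Lengths are in m, angles in rad, forces in N, time in s.
With the tool pointing down it reaches from about 0.35 to 0.725 m from the base axis. Payload 4.3 kg.
Tool frame: the origin (TCP) lies midway between the tips of the shut fingers; the grasp point (between the pads) lies 19 mm behind it; y points along the fingers, z is the direction in which the jaws open and shut, and the axes are right-handed (so a half turn about y gives the same grasp; the last joint's range is limited). The gripper opens to 85 mm and grips with 20 to 120 N. Pads are 22 mm wide; open, the fingers measure 114 mm over their backs; the gripper's body (76 mm by 85 mm) begins 54 mm behind the grasp point. The pads swing forward as they close: fully open they stand 13 mm farther back than shut.
Start: joints at [1.207, 0.377, 0.081, 1.274, 0, 1.46], TCP at [0.144, 0.557, 0.231] pointing down, gripper open.
Joint ranges: [-2.72, 2.72], [-0.84, 1.66], [-1.02, 1.22], [-1.77, 2.12], [-1.37, 1.28], [-3.14, 3.14]. Speed limits (rad/s): [2.57, 2.57, 3.14, 3.14, 3.14, 3.14].

## Interface

Orientations are given as a unit quaternion [w, x, y, z].
In Python, from cell import arm gives the robot as it stands. The module is installed in compiled form; this text tells all that it offers.
- The arm moves only by the shell command python3 -m pendant 'ROWS' [FORCE]. ROWS is JSON, a list of rows, each an object with "translation": the shift along the tool's x, y, z in mm, a list of three; "yaw": the turn about the tool's y in degrees; "fingers": the closure, from 0 (fully open) to 1 (shut). In form: [{"translation": [dx, dy, dz], "yaw": yaw, "fingers": fingers}, ...]. A call has 1 to 12 rows; each row shifts and turns the commanded pose from where the row before left it, along the tool's axes as they then stand; what a row does not reach is not made up. A row lasts 1/8 s, in which the tool goes at most 62.5 mm and 10.7 degrees, less where a joint would pass 70% of its speed; a pose out of reach is approached as far as the arm can. A call with a gripper value outside its range is refused whole. The fingers move at their own pace and stop on an object; FORCE is the grip in N (left out, the last holds). Time passes only in rows, so rows that do not move let the fingers close. It gives the time, the measured TCP pose, the force and the opening at its end, in the units of the state.
- arm.read_state(): the state, without advancing time (a new reading comes with each control period).
- arm.capture(name): name is "scene" or "top" or "wrist"; returns a dict with "frame" (480x640x3 uint8, blue, green, red), "z_map" (480x640 float32, m along the optical axis (not along the pixel's ray), 0 where there is no reading), "camera_matrix" (3x3 intrinsics, pixels), "R" (3x3) and "t" (3): a world point X has camera coordinates R X + t. Camera axes: x right, y down, z forward; pixel columns grow to the right and rows downward; lengths in m; the calibration is good to about 2 mm. A picture is of the moment at which its call begins.
- arm.job_done(): hands the job in, once; it reports no verdict.
The state is a dict: "time": time; "joint_positions": joint angles; "qvel": joint speeds; "joint_torque": joint torques, N m; "position": TCP position; "orientation": TCP orientation; "force": force on the tool from outside, world axes, zero at the start; "torque": the same for the moment, N m; "grip_width": finger opening in m.
Only numpy, scipy, OpenCV 4.12 (cv2) and the standard library are available. Lean on these libraries where they do the work, as an engineer would, in place of code of your own. Each camera call takes 0.05 s, during which the arm holds its last target.

## Working session

There is one attempt and no reset: what is moved stays moved. The work goes in short steps, Python scripts to look and compute and a shell command to move; the robot and the scene stay as the last step left them, time stands still between calls to the robot, and variables do not carry over. Pictures are saved under pics/ and viewed, and the job is handed in when it is done.

```bash
mkdir -p pics; ls
cat > h.py <<'E'
import numpy as np, cv2
from cell import arm
def cap(n,save=None):
    c=arm.capture(n)
    if save: cv2.imwrite('pics/'+save,c['frame'])
    return c
def ray(c,u,v,z):
    K,R,t=c['camera_matrix'],c['R'],c['t']
    d=R.T@np.linalg.inv(K)@np.array([u,v,1.]); o=-R.T@t
    return o+d*(z-o[2])/d[2]
def cloud(c):
    K,R,t=c['camera_matrix'],c['R'],c['t']
    z=c['z_map']; v,u=np.mgrid[:480,:640]
    P=np.stack([(u-K[0,2])/K[0,0]*z,(v-K[1,2])/K[1,1]*z,z],-1)
    W=(P-t)@R; W[z==0]=np.nan
    return W
def proj(c,X):
    p=c['camera_matrix']@(c['R']@np.array(X,float)+c['t']); return p[:2]/p[2]
def st():
    s=arm.read_state()
    print({k:np.round(s[k],4).tolist() for k in s}); return s
E
python3 - <<'E'
from h import *
st()
for n in ['scene','top','wrist']:
    c=cap(n,n+'0.png'); print(n,-c['R'].T@c['t'],c['R'][2])
    np.savez(n+'0.npz',**c)
E
```

```text
pics
{'time': 0.0, 'joint_positions': [1.2067, 0.3781, 0.0796, 1.2744, 0.0, 1.4605], 'qvel': [0.0002, -0.0016, 0.0026, 0.0006, 0.002, -0.0018], 'joint_torque': [-0.0018, -46.36, 26.9877, 0.0206, -0.0003, -0.0], 'position': [0.1441, 0.5559, 0.2303], 'orientation': [-0.7007, 0.7021, -0.0897, 0.0893], 'force': [0.3946, -0.3232, -0.2093], 'torque': [-0.0028, 0.0225, 0.0173], 'grip_width': 0.0857}
scene [1.06504571 0.30399178 0.87800788] [-0.62746499 -0.28693013 -0.72384998]
top [0.34724532 0.04343557 1.29073322] [ 0.08779425 -0.00624774 -0.99611904]
wrist [0.06714785 0.5756202  0.37257935] [ 0.30119941 -0.08002184 -0.95019757]
```

View pics/scene0.png

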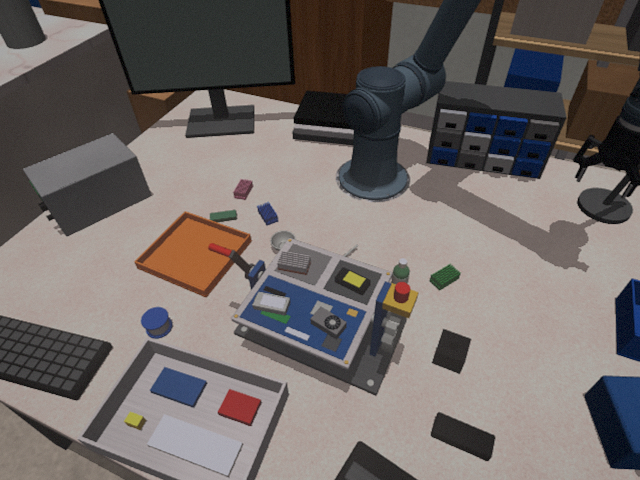

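View pics/top0.png

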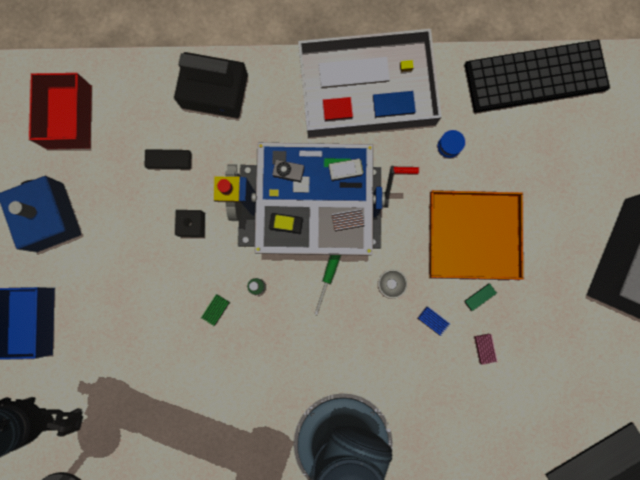

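View pics/wrist0.png

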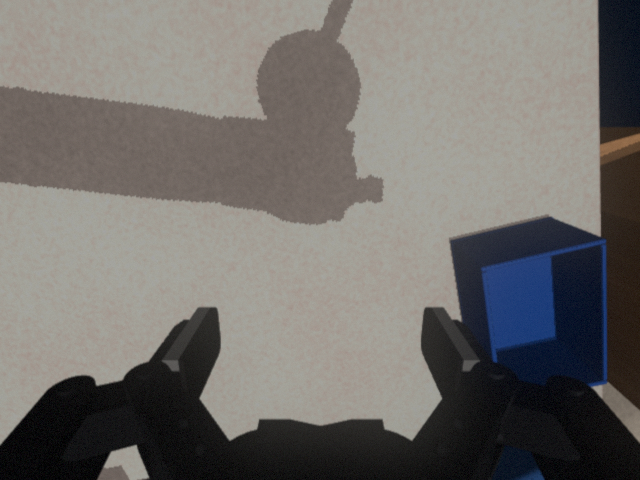

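The top view shows four parts on the bed: battery (286,222), heatsink (347,218), blower (288,168) and drive (345,168). The pin is at (225,186), the lever bar at (405,170), the stand at (190,223) and the tray at (476,235). The blue, green and pink heatsink look-alikes lie on the bench at (433,320), (480,297) and (485,348). I'll enlarge the jig to confirm.

Run:
```python
from h import *
c=dict(np.load('top0.npz'))
cv2.imwrite('pics/crop0.png',cv2.resize(c['frame'][130:270,160:430],None,fx=2.9,fy=2.9,interpolation=cv2.INTER_CUBIC))
W=cloud(c)
for n,u,v in [('batt',286,222),('hs',347,218),('blow',288,168),('drive',345,168),('bed',315,190),('pin',225,186),('lever',405,170),('stand',190,215),('tray',476,235)]:
    print(n,np.round(W[v,u],4))
cs=dict(np.load('scene0.npz'))
cv2.imwrite('pics/crops0.png',cv2.resize(cs['frame'][220:390,220:430],None,fx=3.5,fy=3.5,interpolation=cv2.INTER_CUBIC))
```

```text
batt [0.5078 0.1177 0.1387]
hs [ 0.5153 -0.0156  0.1305]
blow [0.6269 0.1118 0.1399]
drive [ 0.6254 -0.0134  0.1369]
bed [0.5811 0.0536 0.1191]
pin [0.568  0.2316 0.2416]
lever [ 0.5979 -0.1309  0.2249]
stand [0.5411 0.3485 0.0484]
tray [ 0.4864 -0.3347  0.0027]
```

View pics/crop0.png

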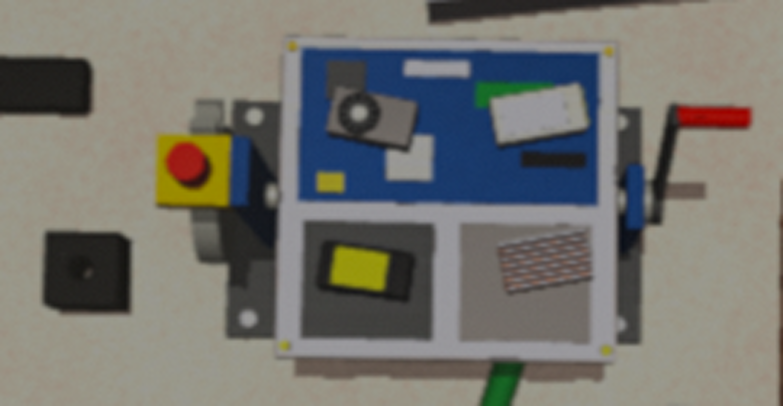

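View pics/crops0.png

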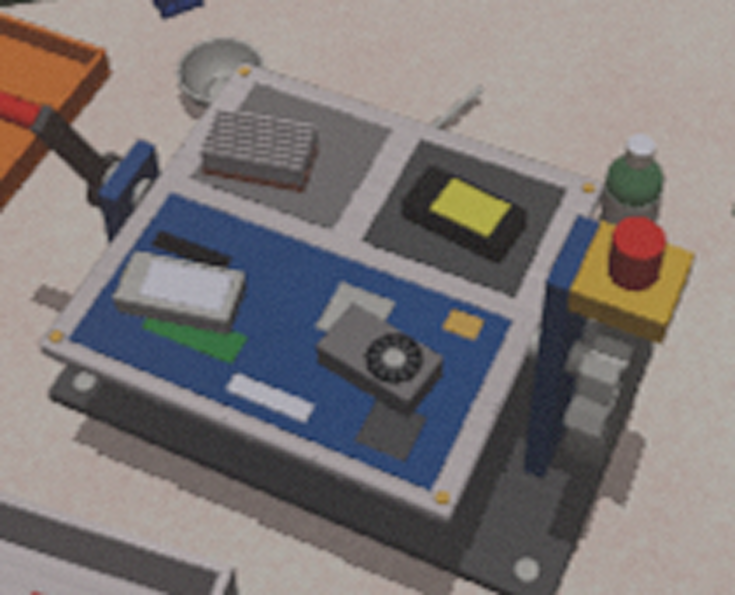

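All four parts are present and confirmed in the enlarged crops: the copper-footed silver heatsink, the yellow-patch battery, the fan-opening blower and the white-label drive. Next I'll measure everything.

```bash
cat >> h.py <<'E'
from scipy.spatial.transform import Rotation as Rot
def toolR(s=None):
    s=s or arm.read_state(); q=s['orientation']
    return Rot.from_quat([q[1],q[2],q[3],q[0]]).as_matrix()
def parts(c,zbed=0.121,dz=0.0015,box=(0.42,0.70,-0.08,0.19)):
    W=cloud(c); z=W[...,2]+dz
    m=(W[...,0]>box[0])&(W[...,0]<box[1])&(W[...,1]>box[2])&(W[...,1]<box[3])&(z>zbed+.009)&(z<zbed+.035)
    n,l,s,_=cv2.connectedComponentsWithStats(m.astype(np.uint8),connectivity=4)
    out=[]
    for i in range(1,n):
        if s[i,4]<60: continue
        mm=l==i; zt=np.median(z[mm]); mm&=abs(z-zt)<.005
        P=W[mm][:,:2]; 
        (cx,cy),(w,h),a=cv2.minAreaRect((P*1000).astype(np.float32))
        if w>h: w,h=h,w; a-=90  # a: angle of short side from x
        a=(a+90)%180-90
        vv,uu=np.nonzero(mm)
        out.append((uu.mean().round(),vv.mean().round(),round(cx,1),round(cy,1),round(zt*1000,1),round(w,1),round(h,1),round(a,1),P.mean(0).round(4)*1000))
    return out
def goto(x,y,z,ang=None):
    """needed yaw (deg) so that tool z (jaw axis) lies along ang (deg from world x), then tool translation mm"""
    s=arm.read_state(); R=toolR(s); p=np.array(s['position'])
    yaw=0
    if ang is not None:
        cur=np.degrees(np.arctan2(R[1,2],R[0,2]))
        d=(ang-cur+90)%180-90
        # yaw about tool y (pointing down => reversed)
        yaw=-d if R[2,1]<0 else d
        R=R@Rot.from_euler('y',yaw,degrees=True).as_matrix()
    t=R.T@((np.array([x,y,z])-p)*1000)
    print('yaw',round(yaw,1),'trans',t.round(1),'j6',round(s['joint_positions'][5],2),'pos',np.round(p,4),'R\n',R.round(3))
E
python3 - <<'E'
from h import *
c=dict(np.load('top0.npz'));W=cloud(c);print(c['camera_matrix'])
for p in parts(c): print(p)
hsv=cv2.cvtColor(c['frame'],cv2.COLOR_BGR2HSV)
# bed plane height stats
b=W[175:200,270:360].reshape(-1,3);print('bed z',np.median(b[:,2]),b[:,2].std())
d=W[350:450,560:600].reshape(-1,3);print('bench z',np.nanmedian(d[:,2]))
F=c['frame'].astype(int)
for n,r,zp in [('pin',(200,260,165,215),.242),('lever',(385,425,155,185),.215)]:
    u0,u1,v0,v1=r; h=hsv[v0:v1,u0:u1]; m=((h[...,0]<8)|(h[...,0]>172))&(h[...,1]>150)&(h[...,2]>60)
    v,u=np.nonzero(m); u=u+u0;v=v+v0
    print(n,len(u),u.mean(),v.mean(),u.min(),u.max(),v.min(),v.max(),ray(c,u.mean(),v.mean(),zp), np.nanmedian(W[v,u],0))
m=(hsv[...,0]>8)&(hsv[...,0]<20)&(hsv[...,1]>150); m[:, :420]=0;m[:,540:]=0
v,u=np.nonzero(m);P=W[v,u];print('tray',cv2.minAreaRect((P[:,:2]*1000).astype(np.float32)),P[:,:2].mean(0))
print('tray px',u.min(),u.max(),v.min(),v.max())
# stand
m=(W[...,2]>.04)&(W[...,2]<.056);m[:,:165]=0;m[:,215:]=0;m[:200]=0;m[245:]=0
v,u=np.nonzero(m);P=W[v,u];print('stand',cv2.minAreaRect((P[:,:2]*1000).astype(np.float32)),np.nanmean(P,0))
g=cv2.cvtColor(c['frame'],cv2.COLOR_BGR2GRAY)[210:236,176:206];print(g)
# bed rect
m=abs(W[...,2]-.1195)<.004
m[:,:250]=0;m[:,380:]=0;m[:140]=0;m[258:]=0
v,u=np.nonzero(m);P=W[v,u];print('bed',cv2.minAreaRect((P[:,:2]*1000).astype(np.float32)))
E
```

```text
[[533.83166777   0.         323.99056066]
 [  0.         533.83166777 248.32209634]
 [  0.           0.           1.        ]]
(np.float64(345.0), np.float64(169.0), 623.8, -13.6, np.float64(138.3), 36.4, 71.4, 9.4, array([623.1, -12.8]))
(np.float64(287.0), np.float64(170.0), 622.5, 113.5, np.float64(142.3), 36.5, 64.4, -12.7, array([622. , 113.4]))
(np.float64(347.0), np.float64(219.0), 511.1, -15.8, np.float64(143.7), 36.8, 66.3, 8.9, array([511.6, -16. ]))
(np.float64(285.0), np.float64(223.0), 506.3, 120.1, np.float64(140.8), 35.8, 70.0, -9.8, array([506.1, 119.9]))
bed z nan nan
bench z -0.0004484682113318418
pin 131 223.95419847328245 185.87022900763358 218 230 180 192 [0.56817697 0.23363319 0.242     ] [0.56795821 0.2335663  0.24185599]
lever 175 405.7085714285714 169.94857142857143 393 418 167 173 [ 0.60028468 -0.13394722  0.215     ] [ 0.59821237 -0.13294805  0.22292055]
tray ((550.4554443359375, -427.4971618652344), (185.75732421875, 507.1407165527344), 56.51591491699219) [nan nan]
tray px 430 535 91 279
stand ((523.693115234375, 354.86309814453125), (61.7216682434082, 59.
[... 2727 characters left out ...]
 34  36  34  34  34  35  34  35  35  33  35
   36  34  34  34  35  31  28  24  23  26  57 113]
 [ 32  34  35  33  35  34  35  35  34  36  35  35  33  34  34  36  34  36
   35  36  35  36  36  32  28  24  24  26  57 112]
 [ 33  33  34  33  34  34  35  35  35  34  35  36  33  35  36  33  34  34
   36  36  34  33  35  31  29  26  23  25  56 113]
 [ 41  34  30  32  31  32  32  33  33  30  32  32  32  33  33  32  32  33
   33  33  33  33  31  29  27  24  23  26  58 113]
 [ 80  56  40  33  29  28  27  27  28  26  27  28  27  27  27  29  28  27
   28  29  27  27  29  28  26  25  23  27  60 114]]
bed ((563.2532958984375, 55.79175567626953), (284.1300354003906, 250.12315368652344), 88.07737731933594)
```

```bash
python3 - <<'E'
from h import *
c=dict(np.load('top0.npz'));W=cloud(c)
print('tray',ray(c,476.5,235.5,.015)); 
for u,v in [(430,192),(522,193),(523,278),(430,278)]: print(ray(c,u,v,.028).round(3))
print('stand hole',ray(c,188,221.5,.05),ray(c,190,224,.05))
goto(0.506,0.120,0.29,-9.8)
E
cat > /dev/null; python3 -m pendant '[{"translation":[0,-30,0],"yaw":0,"fingers":0},{"translation":[0,-30,0],"yaw":0,"fingers":0}]' 40; python3 -c "
from h import *
goto(0.506,0.120,0.29,-9.8)"
```

```text
tray [ 0.48385182 -0.33223867  0.015     ]
[ 0.589 -0.221  0.028]
[ 0.583 -0.442  0.028]
[ 0.379 -0.434  0.028]
[ 0.383 -0.214  0.028]
stand hole [0.52552682 0.35274486 0.05      ] [0.51954105 0.34805117 0.05      ]
yaw 85.3 trans [368.3 -59.  430.7] j6 1.46 pos [0.1442 0.5561 0.2306] R
 [[-0.17  -0.001  0.985]
 [-0.985 -0.001 -0.17 ]
 [ 0.002 -1.    -0.   ]]
time: 0.4
position: [0.1441, 0.556, 0.2913]
orientation: [-0.701, 0.702, -0.09, 0.089]
force: [-0.5, -0.3, 0.8]
grip_width: 0.0856
yaw 85.3 trans [368.    1.8 430.8] j6 1.46 pos [0.1441 0.556  0.2913] R
 [[-0.17  -0.001  0.985]
 [-0.985 -0.002 -0.17 ]
 [ 0.002 -1.    -0.   ]]
```

```bash
python3 -m pendant '[{"translation":[0,0,0],"yaw":10.6,"fingers":0},{"translation":[0,0,0],"yaw":10.6,"fingers":0},{"translation":[0,0,0],"yaw":10.6,"fingers":0},{"translation":[0,0,0],"yaw":10.6,"fingers":0},{"translation":[0,0,0],"yaw":10.6,"fingers":0},{"translation":[0,0,0],"yaw":10.6,"fingers":0},{"translation":[0,0,0],"yaw":10.6,"fingers":0},{"translation":[0,0,0],"yaw":10.6,"fingers":0},{"translation":[0,0,0],"yaw":0.5,"fingers":0}]' ; python3 -m pendant '[{"translation":[37,0,43],"yaw":0,"fingers":0},{"translation":[37,0,43],"yaw":0,"fingers":0},{"translation":[37,0,43],"yaw":0,"fingers":0},{"translation":[37,0,43],"yaw":0,"fingers":0},{"translation":[37,0,43],"yaw":0,"fingers":0},{"translation":[37,0,43],"yaw":0,"fingers":0},{"translation":[37,0,43],"yaw":0,"fingers":0},{"translation":[37,0,43],"yaw":0,"fingers":0},{"translation":[37,0,43],"yaw":0,"fingers":0},{"translation":[35,0,43],"yaw":0,"fingers":0},{"translation":[0,0,0],"yaw":0,"fingers":0}]'
python3 - <<'E'
from h import *
goto(0.506,0.120,0.20,-9.8)
c=cap('top','top1.png')
for p in parts(c): print(p)
c=cap('wrist','wrist1.png')
E
```

```text
time: 1.52
position: [0.1443, 0.5564, 0.291]
orientation: [-0.456, 0.456, -0.541, 0.541]
force: [0.4, 0.9, -0.4]
grip_width: 0.0853
time: 2.9
position: [0.5071, 0.1177, 0.2905]
orientation: [-0.454, 0.455, -0.542, 0.542]
force: [-0.6, 0.3, -0.6]
grip_width: 0.0849
yaw -0.2 trans [-2.1 90.5 -1.5] j6 1.85 pos [0.5071 0.1177 0.2905] R
 [[-0.17  -0.     0.985]
 [-0.985 -0.001 -0.17 ]
 [ 0.001 -1.    -0.   ]]
(np.float64(345.0), np.float64(169.0), 624.0, -13.3, np.float64(138.3), 37.3, 71.2, 8.2, array([623.2, -12.9]))
(np.float64(299.0), np.float64(173.0), 616.4, 87.3, np.float64(141.6), 9.9, 35.0, 76.3, array([615.2,  86.8]))
(np.float64(347.0), np.float64(219.0), 510.9, -15.9, np.float64(143.8), 36.2, 66.3, 9.0, array([510.8, -15.4]))
```

View pics/wrist1.png

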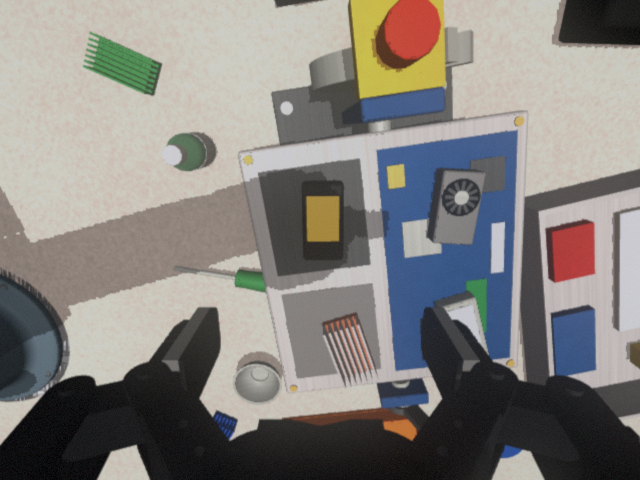

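The wrist view shows the battery at (323,218), upright in the image and between the finger lines. I'll cross-check its position with the wrist depth.

```bash
python3 - <<'E'
from h import *
c=cap('wrist')
for p in parts(c,dz=0): print(p)
E
python3 -m pendant '[{"translation":[-2,45,-1.5],"yaw":0,"fingers":0.25},{"translation":[0,45,0],"yaw":0,"fingers":0.25},{"translation":[0,40,0],"yaw":0,"fingers":0.25},{"translation":[0,0,0],"yaw":0,"fingers":0.25},{"translation":[0,0,0],"yaw":0,"fingers":0.25}]'
python3 - <<'E'
from h import *
goto(0.506,0.120,0.122,-9.8)
c=cap('wrist','wrist2.png')
c=cap('scene','scene2.png')
cv2.imwrite('pics/scene2c.png',cv2.resize(c['frame'][170:390,220:430],None,fx=2.7,fy=2.7))
E
```

```text
(np.float64(459.0), np.float64(207.0), 623.8, 111.6, np.float64(140.3), 36.2, 63.8, -12.8, array([623.4, 113.2]))
(np.float64(324.0), np.float64(221.0), 507.9, 118.1, np.float64(138.6), 36.0, 70.5, -9.4, array([508.3, 120.3]))
(np.float64(468.0), np.float64(317.0), 636.7, -3.4, np.float64(136.2), 30.1, 73.8, 36.6, array([628.8,   3. ]))
(np.float64(368.0), np.float64(351.0), 528.9, -15.5, np.float64(144.2), 2.3, 67.6, 8.9, array([528.7, -13. ]))
(np.float64(362.0), np.float64(352.0), 523.4, -16.2, np.float64(143.9), 2.4, 66.9, 9.0, array([523.2, -14.2]))
(np.float64(357.0), np.float64(354.0), 517.7, -16.2, np.float64(143.9), 2.4, 65.8, 8.9, array([517.6, -14.6]))
(np.float64(351.0), np.float64(355.0), 512.4, -18.0, np.float64(143.6), 2.4, 66.9, 9.1, array([512.1, -15.1]))
(np.float64(340.0), np.float64(358.0), 501.1, -19.4, np.float64(143.0), 13.8, 66.7, 8.9, array([501. , -17.4]))
(np.float64(391.0), np.float64(395.0), 545.8, -78.7, np.float64(133.6), 2.5, 20.3, 88.9, array([545.5, -79.1]))
time: 3.68
position: [0.5044, 0.1237, 0.163]
orientation: [-0.456, 0.455, -0.54, 0.541]
force: [0.3, -0.7, 0.2]
grip_width: 0.064
yaw 0.1 trans [ 3.4 41.   2.2] j6 1.86 pos [0.5044 0.1237 0.163 ] R
 [[-0.17   0.002  0.985]
 [-0.985  0.    -0.17 ]
 [-0.001 -1.     0.002]]
```

View pics/scene2c.png

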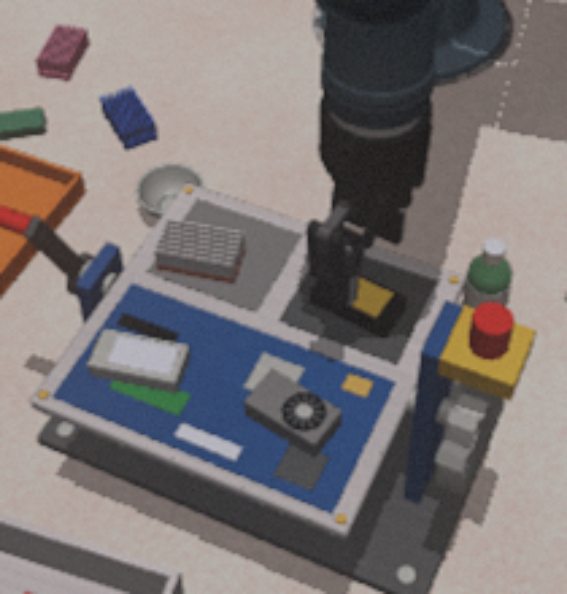

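View pics/wrist2.png

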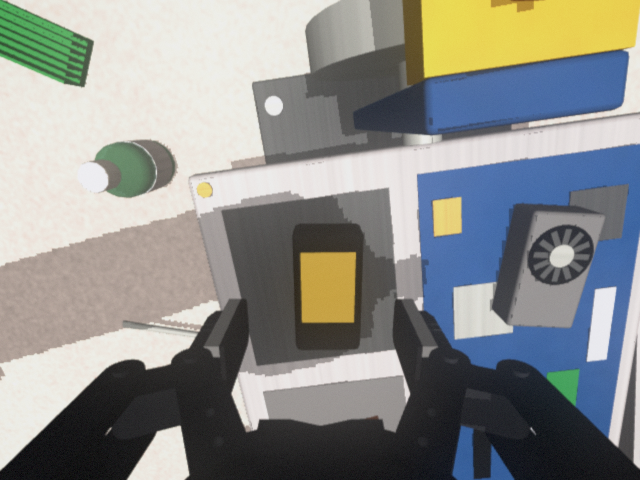

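```bash
python3 -m pendant '[{"translation":[4,14,3],"yaw":0,"fingers":0.25},{"translation":[0,14,0],"yaw":0,"fingers":0.25},{"translation":[0,13,0],"yaw":0,"fingers":0.25},{"translation":[0,0,0],"yaw":0,"fingers":0.25},{"translation":[0,0,0],"yaw":0,"fingers":1},{"translation":[0,0,0],"yaw":0,"fingers":1},{"translation":[0,0,0],"yaw":0,"fingers":1},{"translation":[0,0,0],"yaw":0,"fingers":1}]' 45
python3 - <<'E'
from h import *
st()
E
python3 -m pendant '[{"translation":[0,-20,0],"yaw":0,"fingers":1},{"translation":[0,-40,0],"yaw":0,"fingers":1},{"translation":[0,-50,0],"yaw":0,"fingers":1},{"translation":[0,-55,0],"yaw":0,"fingers":1},{"translation":[0,0,0],"yaw":0,"fingers":1}]'
python3 - <<'E'
from h import *
c=cap('scene','scene3.png'); c=cap('wrist','wrist3.png')
goto(0.4835+.05,-0.328+.05,0.29,0)
E
```

```text
time: 4.78
position: [0.5067, 0.1184, 0.1208]
orientation: [-0.456, 0.455, -0.541, 0.541]
force: [0.8, 0.4, 1.9]
grip_width: 0.0348
{'time': 4.775, 'joint_positions': [0.1075, 0.3281, -0.2855, 0.956, 0.0001, 1.85], 'qvel': [0.0006, 0.0001, 0.0004, -0.0003, 0.0006, 0.0003], 'joint_torque': [-0.0326, -40.7591, 24.177, -0.0169, -0.0133, 0.0005], 'position': [0.5067, 0.1184, 0.1208], 'orientation': [-0.4556, 0.4549, -0.5408, 0.5412], 'force': [0.79, 0.3816, 1.9268], 'torque': [-0.0146, -0.0291, -0.0424], 'grip_width': 0.0348}
time: 5.4
position: [0.509, 0.1186, 0.2901]
orientation: [-0.458, 0.452, -0.539, 0.543]
force: [0.3, -0.8, 0.3]
grip_width: 0.0349
yaw -9.8 trans [396.3  -4.5  26.9] j6 1.85 pos [0.5066 0.1183 0.2855] R
 [[ 0.     0.001  1.   ]
 [-1.     0.     0.   ]
 [-0.    -1.     0.001]]
```

View pics/wrist3.png

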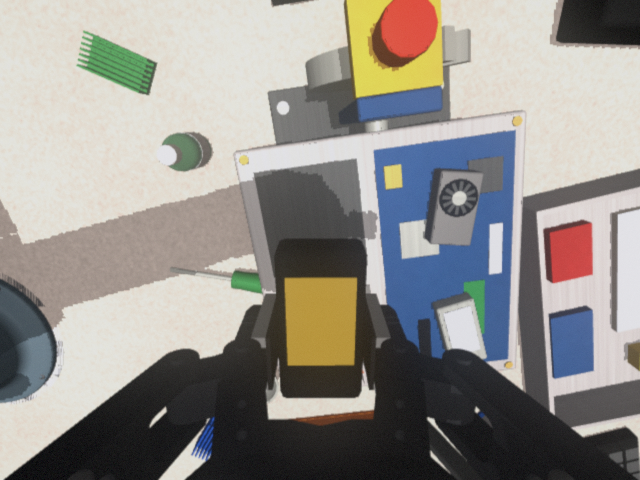

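```bash
python3 -m pendant '[{"translation":[0,0,0],"yaw":-9.8,"fingers":1},{"translation":[40,0,0],"yaw":0,"fingers":1},{"translation":[50,0,0],"yaw":0,"fingers":1},{"translation":[56,0,0],"yaw":0,"fingers":1},{"translation":[56,0,0],"yaw":0,"fingers":1},{"translation":[56,0,0],"yaw":0,"fingers":1},{"translation":[56,0,0],"yaw":0,"fingers":1},{"translation":[50,0,10],"yaw":0,"fingers":1},{"translation":[32,0,17],"yaw":0,"fingers":1},{"translation":[0,0,0],"yaw":0,"fingers":1},{"translation":[0,0,0],"yaw":0,"fingers":1}]'
python3 - <<'E'
from h import *
c=cap('top','top4.png');c=cap('scene','scene4.png')
goto(0.4835+.05,-0.328+.05,0.009,0)
E
```

```text
time: 6.88
position: [0.5321, -0.2768, 0.2836]
orientation: [0.5, -0.5, 0.501, -0.499]
force: [0.1, 1.3, -0.9]
grip_width: 0.0351
yaw 0.0 trans [  2.  275.7   1.4] j6 0.99 pos [ 0.5324 -0.2763  0.2847] R
 [[-0.    -0.001  1.   ]
 [-1.     0.001 -0.   ]
 [-0.001 -1.    -0.001]]
```

View pics/scene4.png

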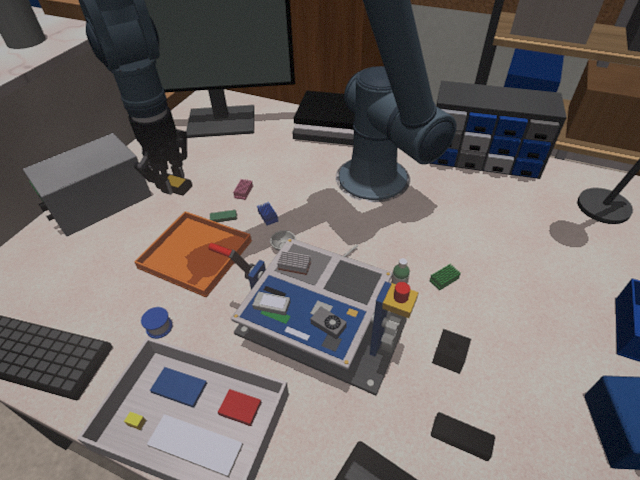

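```bash
python3 -m pendant '[{"translation":[2,50,1],"yaw":0,"fingers":1},{"translation":[0,60,0],"yaw":0,"fingers":1},{"translation":[0,60,0],"yaw":0,"fingers":1},{"translation":[0,50,0],"yaw":0,"fingers":1},{"translation":[0,35,0],"yaw":0,"fingers":1},{"translation":[0,0,0],"yaw":0,"fingers":1},{"translation":[0,0,0],"yaw":0,"fingers":1}]'
python3 -c "
from h import *
goto(0.4835+.05,-0.328+.05,0.009,0)"
```

```text
time: 7.85
position: [0.5349, -0.2797, 0.0321]
orientation: [-0.5, 0.5, -0.499, 0.501]
force: [-0.0, -0.6, -1.3]
grip_width: 0.0347
yaw 0.0 trans [-1.7 23.  -1.5] j6 0.98 pos [ 0.5349 -0.2797  0.0321] R
 [[-0.     0.002  1.   ]
 [-1.    -0.001 -0.   ]
 [ 0.001 -1.     0.002]]
```

```bash
python3 -m pendant '[{"translation":[0,12,0],"yaw":0,"fingers":1},{"translation":[0,12,0],"yaw":0,"fingers":1},{"translation":[0,0,0],"yaw":0,"fingers":1},{"translation":[0,0,0],"yaw":0,"fingers":0.4},{"translation":[0,0,0],"yaw":0,"fingers":0.4},{"translation":[0,0,0],"yaw":0,"fingers":0.4}]'
python3 -m pendant '[{"translation":[0,-30,0],"yaw":0,"fingers":0.4},{"translation":[0,-60,0],"yaw":0,"fingers":0.4},{"translation":[0,-60,0],"yaw":0,"fingers":0.3},{"translation":[0,-60,0],"yaw":0,"fingers":0.3},{"translation":[0,-60,0],"yaw":0,"fingers":0.3},{"translation":[0,0,0],"yaw":0,"fingers":0.3},{"translation":[0,0,0],"yaw":0,"fingers":0.3}]'
python3 - <<'E'
from h import *
c=cap('top','top5.png')
for p in parts(c): print(p)
for p in parts(c,zbed=.005,dz=0.001,box=(.37,.60,-.44,-.21)): print('tray',p)
goto(.511,-.016,.285,9)
E
```

```text
time: 8.6
position: [0.5342, -0.2799, 0.0066]
orientation: [-0.5, 0.5, -0.5, 0.5]
force: [1.3, 0.4, 0.1]
grip_width: 0.0514
time: 9.48
position: [0.5341, -0.2798, 0.2762]
orientation: [-0.5, 0.5, -0.5, 0.5]
force: [-0.4, -0.4, -0.0]
grip_width: 0.0601
(np.float64(345.0), np.float64(169.0), 623.6, -13.5, np.float64(138.5), 36.2, 71.1, 9.3, array([623.2, -13.2]))
(np.float64(287.0), np.float64(170.0), 622.2, 113.3, np.float64(142.5), 36.2, 63.5, -12.0, array([622. , 113.4]))
(np.float64(347.0), np.float64(219.0), 510.7, -15.9, np.float64(143.7), 36.2, 66.2, 9.4, array([510.6, -15.7]))
tray (np.float64(444.0), np.float64(228.0), 487.1, -291.3, np.float64(27.1), 148.0, 210.3, 87.0, array([ 502.4, -251.1]))
tray (np.float64(453.0), np.float64(216.0), 532.8, -276.0, np.float64(23.7), 36.3, 71.3, 2.3, array([ 532.2, -275.6]))
yaw -9.0 trans [-263.6   -9.7   19. ] j6 0.98 pos [ 0.5335 -0.2794  0.275 ] R
 [[ 0.156 -0.002  0.988]
 [-0.988  0.001  0.156]
 [-0.002 -1.    -0.001]]
```

View pics/top5.png

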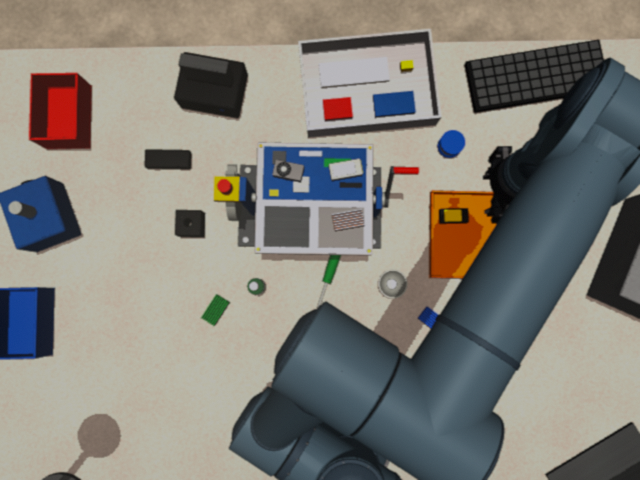

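The battery is in the tray at (453,216), and the other three parts haven't moved. Next is the heatsink.

```bash
python3 -m pendant '[{"translation":[0,-5,0],"yaw":-9,"fingers":0.25},{"translation":[-40,-5,0],"yaw":0,"fingers":0.25},{"translation":[-55,0,0],"yaw":0,"fingers":0.25},{"translation":[-60,0,5],"yaw":0,"fingers":0.25},{"translation":[-60,0,7],"yaw":0,"fingers":0.25},{"translation":[-49,0,7],"yaw":0,"fingers":0.25},{"translation":[0,0,0],"yaw":0,"fingers":0.25},{"translation":[0,0,0],"yaw":0,"fingers":0.25}]'
python3 -c "
from h import *
goto(.511,-.016,.122,9)"
```

```text
time: 10.52
position: [0.5109, -0.0162, 0.2849]
orientation: [-0.537, 0.538, -0.46, 0.459]
force: [0.9, -0.3, 0.3]
grip_width: 0.0639
yaw -0.0 trans [-1.000e-01  1.629e+02  6.000e-01] j6 1.26 pos [ 0.5109 -0.0162  0.2849] R
 [[ 0.156 -0.003  0.988]
 [-0.988 -0.     0.156]
 [-0.    -1.    -0.003]]
```

```bash
python3 -m pendant '[{"translation":[0,40,1],"yaw":0,"fingers":0.25},{"translation":[0,45,0],"yaw":0,"fingers":0.25},{"translation":[0,40,0],"yaw":0,"fingers":0.25},{"translation":[0,24,0],"yaw":0,"fingers":0.25},{"translation":[0,13,0],"yaw":0,"fingers":0.25},{"translation":[0,0,0],"yaw":0,"fingers":0.25},{"translation":[0,0,0],"yaw":0,"fingers":0.25},{"translation":[0,0,0],"yaw":0,"fingers":1},{"translation":[0,0,0],"yaw":0,"fingers":1},{"translation":[0,0,0],"yaw":0,"fingers":1},{"translation":[0,0,0],"yaw":0,"fingers":1}]' 45
python3 -m pendant '[{"translation":[0,-20,0],"yaw":0,"fingers":1},{"translation":[0,-40,0],"yaw":0,"fingers":1},{"translation":[0,-50,0],"yaw":0,"fingers":1},{"translation":[0,-55,0],"yaw":0,"fingers":1},{"translation":[0,0,0],"yaw":0,"fingers":1},{"translation":[0,0,0],"yaw":0,"fingers":1}]'
python3 - <<'E'
from h import *
c=cap('wrist','wrist6.png')
goto(0.4835-.05,-0.328+.05,0.285,0)
E
```

```text
time: 11.9
position: [0.5134, -0.0159, 0.1253]
orientation: [0.538, -0.537, 0.459, -0.46]
force: [-1.5, -0.0, 6.2]
grip_width: 0.0348
time: 12.65
position: [0.5125, -0.0157, 0.2886]
orientation: [-0.537, 0.538, -0.46, 0.459]
force: [0.3, -0.2, -1.2]
grip_width: 0.0349
yaw 9.0 trans [262.3   2.8 -78.4] j6 1.26 pos [ 0.5119 -0.0157  0.2878] R
 [[-0.    -0.002  1.   ]
 [-1.     0.001 -0.   ]
 [-0.001 -1.    -0.002]]
```

View pics/wrist6.png

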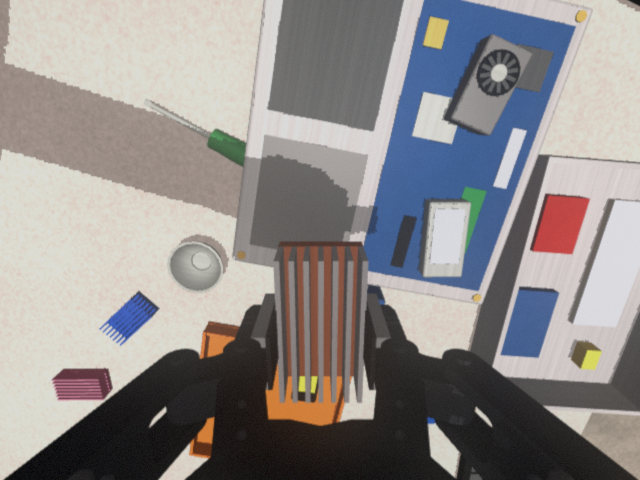

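```bash
python3 -m pendant '[{"translation":[0,0,0],"yaw":9,"fingers":1},{"translation":[35,0,-15],"yaw":0,"fingers":1},{"translation":[50,0,-15],"yaw":0,"fingers":1},{"translation":[55,0,-16],"yaw":0,"fingers":1},{"translation":[55,0,-16],"yaw":0,"fingers":1},{"translation":[45,0,-16],"yaw":0,"fingers":1},{"translation":[22,0,0],"yaw":0,"fingers":1},{"translation":[0,0,0],"yaw":0,"fingers":1},{"translation":[0,0,0],"yaw":0,"fingers":1}]'
python3 -m pendant '[{"translation":[0,40,0],"yaw":0,"fingers":1},{"translation":[0,55,0],"yaw":0,"fingers":1},{"translation":[0,60,0],"yaw":0,"fingers":1},{"translation":[0,50,0],"yaw":0,"fingers":1},{"translation":[0,35,0],"yaw":0,"fingers":1},{"translation":[0,10,0],"yaw":0,"fingers":1},{"translation":[0,0,0],"yaw":0,"fingers":1},{"translation":[0,0,0],"yaw":0,"fingers":1}]'
python3 -c "
from h import *
goto(0.4835-.05,-0.328+.05,0.012,0)"
```

```text
time: 13.82
position: [0.4346, -0.2765, 0.2885]
orientation: [0.5, -0.5, 0.501, -0.499]
force: [0.0, 0.5, -0.5]
grip_width: 0.0348
time: 14.82
position: [0.436, -0.2785, 0.0411]
orientation: [-0.5, 0.5, -0.499, 0.501]
force: [-0.2, 0.3, -1.3]
grip_width: 0.035
yaw -0.0 trans [-0.6 29.1 -2.6] j6 0.88 pos [ 0.436  -0.2785  0.0411] R
 [[-0.     0.003  1.   ]
 [-1.    -0.002  0.   ]
 [ 0.002 -1.     0.003]]
```

```bash
python3 -m pendant '[{"translation":[0,15,-2],"yaw":0,"fingers":1},{"translation":[0,15,0],"yaw":0,"fingers":1},{"translation":[0,0,0],"yaw":0,"fingers":1},{"translation":[0,0,0],"yaw":0,"fingers":0.4},{"translation":[0,0,0],"yaw":0,"fingers":0.4},{"translation":[0,0,0],"yaw":0,"fingers":0.4}]'
python3 -m pendant '[{"translation":[0,-30,0],"yaw":0,"fingers":0.4},{"translation":[0,-60,0],"yaw":0,"fingers":0.4},{"translation":[0,-60,0],"yaw":0,"fingers":0.3},{"translation":[0,-60,0],"yaw":0,"fingers":0.3},{"translation":[0,-60,0],"yaw":0,"fingers":0.3},{"translation":[0,0,0],"yaw":0,"fingers":0.25},{"translation":[0,0,0],"yaw":0,"fingers":0.25}]'
python3 - <<'E'
from h import *
c=cap('top','top7.png')
for p in parts(c): print(p)
for p in parts(c,zbed=.005,dz=0.001,box=(.37,.60,-.44,-.21)): print('tray',p)
c=cap('scene','scene7.png')
goto(.6235,-.0135,.285,9)
E
```

```text
time: 15.58
position: [0.4326, -0.2779, 0.0095]
orientation: [-0.5, 0.5, -0.5, 0.5]
force: [-0.7, -0.1, 0.2]
grip_width: 0.0512
time: 16.45
position: [0.4324, -0.2777, 0.2789]
orientation: [0.5, -0.5, 0.5, -0.5]
force: [0.2, 0.3, -0.6]
grip_width: 0.0642
(np.float64(345.0), np.float64(169.0), 623.3, -13.5, np.float64(138.8), 36.6, 71.1, 8.7, array([623. , -12.8]))
(np.float64(287.0), np.float64(170.0), 622.5, 113.3, np.float64(142.8), 36.3, 64.0, -12.9, array([621.9, 113. ]))
tray (np.float64(461.0), np.float64(226.0), 485.9, -327.4, np.float64(27.1), 210.9, 219.6, -2.5, array([ 505.8, -293.3]))
tray (np.float64(453.0), np.float64(215.0), 532.7, -276.6, np.float64(23.5), 36.5, 70.0, 1.6, array([ 532.4, -276.1]))
tray (np.float64(450.0), np.float64(244.0), 463.9, -265.4, np.float64(27.3), 36.0, 65.9, 2.0, array([ 463.7, -265.5]))
yaw -9.0 trans [-230.3   -7.5  230.8] j6 0.88 pos [ 0.4316 -0.277   0.2774] R
 [[ 0.156 -0.003  0.988]
 [-0.988  0.002  0.156]
 [-0.003 -1.    -0.002]]
```

View pics/scene7.png

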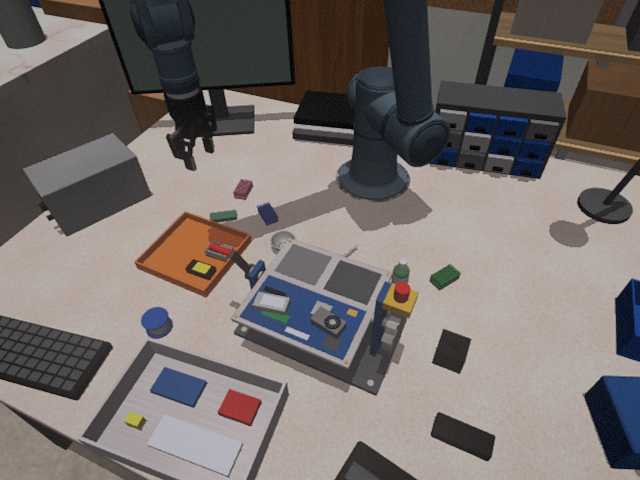

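The heatsink was knocked about 30 mm, to (464,-265), but it's still inside the tray beside the battery. Next is the drive.

```bash
python3 -m pendant '[{"translation":[0,-8,0],"yaw":-9,"fingers":0.25},{"translation":[-30,-2,30],"yaw":0,"fingers":0.25},{"translation":[-40,0,40],"yaw":0,"fingers":0.25},{"translation":[-40,0,40],"yaw":0,"fingers":0.25},{"translation":[-40,0,40],"yaw":0,"fingers":0.25},{"translation":[-40,0,40],"yaw":0,"fingers":0.25},{"translation":[-40,0,40],"yaw":0,"fingers":0.25},{"translation":[0,0,0],"yaw":0,"fingers":0.25},{"translation":[0,0,0],"yaw":0,"fingers":0.25}]'
python3 -c "
from h import *
goto(.6235,-.0135,.124,9)"
```

```text
time: 17.68
position: [0.6229, -0.0149, 0.2875]
orientation: [-0.537, 0.538, -0.46, 0.458]
force: [-0.3, 0.3, 0.6]
grip_width: 0.0637
yaw -0.0 trans [ -1.2 163.5   1.3] j6 1.29 pos [ 0.6229 -0.0149  0.2875] R
 [[ 0.156 -0.004  0.988]
 [-0.988 -0.     0.156]
 [-0.001 -1.    -0.003]]
```

```bash
python3 -m pendant '[{"translation":[-1,40,1],"yaw":0,"fingers":0.25},{"translation":[0,45,0],"yaw":0,"fingers":0.25},{"translation":[0,40,0],"yaw":0,"fingers":0.25},{"translation":[0,24,0],"yaw":0,"fingers":0.25},{"translation":[0,14,0],"yaw":0,"fingers":0.25},{"translation":[0,0,0],"yaw":0,"fingers":0.25},{"translation":[0,0,0],"yaw":0,"fingers":0.25},{"translation":[0,0,0],"yaw":0,"fingers":1},{"translation":[0,0,0],"yaw":0,"fingers":1},{"translation":[0,0,0],"yaw":0,"fingers":1},{"translation":[0,0,0],"yaw":0,"fingers":1}]' 45
python3 -m pendant '[{"translation":[0,-20,0],"yaw":0,"fingers":1},{"translation":[0,-40,0],"yaw":0,"fingers":1},{"translation":[0,-50,0],"yaw":0,"fingers":1},{"translation":[0,-55,0],"yaw":0,"fingers":1},{"translation":[0,0,0],"yaw":0,"fingers":1},{"translation":[0,0,0],"yaw":0,"fingers":1}]'
python3 - <<'E'
from h import *
c=cap('wrist','wrist8.png')
goto(0.533,-0.380,0.29,0)
E
```

```text
time: 19.05
position: [0.6254, -0.0137, 0.1274]
orientation: [0.538, -0.537, 0.459, -0.46]
force: [-0.6, 0.0, 6.8]
grip_width: 0.0346
time: 19.8
position: [0.6245, -0.0135, 0.2903]
orientation: [-0.537, 0.538, -0.46, 0.459]
force: [-0.7, -0.1, -2.3]
grip_width: 0.0345
yaw 9.0 trans [366.5  -0.5 -90.9] j6 1.29 pos [ 0.6239 -0.0135  0.2894] R
 [[-0.    -0.003  1.   ]
 [-1.     0.001 -0.   ]
 [-0.001 -1.    -0.003]]
```

View pics/wrist8.png

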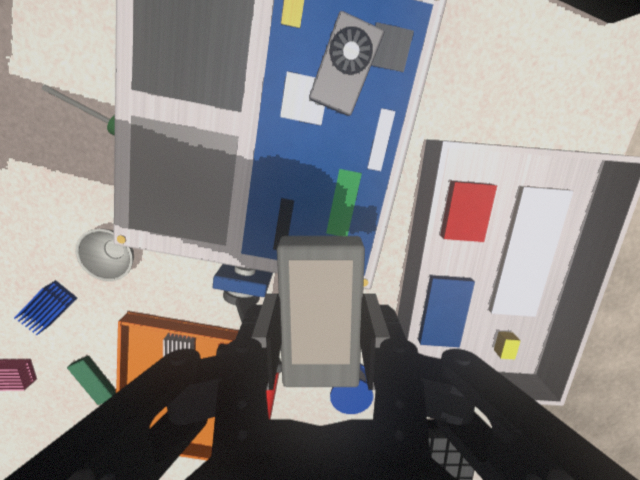

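```bash
python3 -m pendant '[{"translation":[0,0,0],"yaw":9,"fingers":1},{"translation":[30,0,-10],"yaw":0,"fingers":1},{"translation":[50,0,-15],"yaw":0,"fingers":1},{"translation":[55,0,-15],"yaw":0,"fingers":1},{"translation":[55,0,-15],"yaw":0,"fingers":1},{"translation":[55,0,-15],"yaw":0,"fingers":1},{"translation":[55,0,-10],"yaw":0,"fingers":1},{"translation":[45,0,-10],"yaw":0,"fingers":1},{"translation":[21,0,0],"yaw":0,"fingers":1},{"translation":[0,0,0],"yaw":0,"fingers":1},{"translation":[0,0,0],"yaw":0,"fingers":1}]'
python3 -m pendant '[{"translation":[0,40,0],"yaw":0,"fingers":1},{"translation":[0,55,0],"yaw":0,"fingers":1},{"translation":[0,60,0],"yaw":0,"fingers":1},{"translation":[0,50,0],"yaw":0,"fingers":1},{"translation":[0,35,0],"yaw":0,"fingers":1},{"translation":[0,10,0],"yaw":0,"fingers":1},{"translation":[0,0,0],"yaw":0,"fingers":1},{"translation":[0,0,0],"yaw":0,"fingers":1}]'
python3 -c "
from h import *
goto(0.533,-0.380,0.013,0)"
```

```text
time: 21.22
position: [0.5341, -0.3783, 0.2898]
orientation: [0.5, -0.5, 0.501, -0.499]
force: [-0.2, 0.8, -1.9]
grip_width: 0.0347
time: 22.22
position: [0.5359, -0.3803, 0.0436]
orientation: [-0.5, 0.5, -0.499, 0.501]
force: [0.1, 0.5, -1.8]
grip_width: 0.0345
yaw -0.0 trans [-0.4 30.6 -3. ] j6 0.86 pos [ 0.5359 -0.3803  0.0436] R
 [[-0.     0.003  1.   ]
 [-1.    -0.002  0.   ]
 [ 0.002 -1.     0.003]]
```

```bash
python3 -m pendant '[{"translation":[0,15,-2],"yaw":0,"fingers":1},{"translation":[0,15,0],"yaw":0,"fingers":1},{"translation":[0,0,0],"yaw":0,"fingers":1},{"translation":[0,0,0],"yaw":0,"fingers":0.4},{"translation":[0,0,0],"yaw":0,"fingers":0.4},{"translation":[0,0,0],"yaw":0,"fingers":0.4}]'
python3 -m pendant '[{"translation":[0,-30,0],"yaw":0,"fingers":0.4},{"translation":[0,-60,0],"yaw":0,"fingers":0.4},{"translation":[0,-60,0],"yaw":0,"fingers":0.3},{"translation":[0,-60,0],"yaw":0,"fingers":0.3},{"translation":[0,-60,0],"yaw":0,"fingers":0.3},{"translation":[0,0,0],"yaw":0,"fingers":0.25},{"translation":[0,0,0],"yaw":0,"fingers":0.25}]'
python3 - <<'E'
from h import *
c=cap('top','top9.png')
for p in parts(c): print(p)
for p in parts(c,zbed=.005,dz=0.001,box=(.37,.60,-.44,-.21)): print('tray',p)
c=cap('scene','scene9.png')
goto(.6225,.1133,.30,-12.5)
E
```

```text
time: 22.98
position: [0.5324, -0.3795, 0.0112]
orientation: [0.5, -0.5, 0.5, -0.5]
force: [0.2, -0.2, 0.5]
grip_width: 0.0516
time: 23.85
position: [0.5325, -0.3796, 0.281]
orientation: [-0.5, 0.5, -0.5, 0.5]
force: [-0.6, -0.1, -0.4]
grip_width: 0.0639
(np.float64(287.0), np.float64(170.0), 622.2, 113.6, np.float64(142.4), 36.9, 64.3, -12.7, array([621.7, 112.9]))
tray (np.float64(474.0), np.float64(231.0), 485.7, -328.3, np.float64(27.1), 210.8, 221.3, -2.3, array([ 493.1, -323.4]))
tray (np.float64(453.0), np.float64(215.0), 532.9, -276.8, np.float64(23.3), 36.7, 70.9, -0.2, array([ 532.5, -276.1]))
tray (np.float64(495.0), np.float64(215.0), 531.5, -377.4, np.float64(21.7), 36.5, 72.4, 2.3, array([ 531.4, -377.9]))
tray (np.float64(450.0), np.float64(244.0), 464.3, -265.1, np.float64(26.6), 36.1, 66.4, 0.7, array([ 463.7, -265.2]))
yaw 12.5 trans [-500.3  -19.9  -18. ] j6 0.86 pos [ 0.5317 -0.3789  0.2791] R
 [[-0.216 -0.003  0.976]
 [-0.976  0.003 -0.216]
 [-0.002 -1.    -0.003]]
```

View pics/scene9.png

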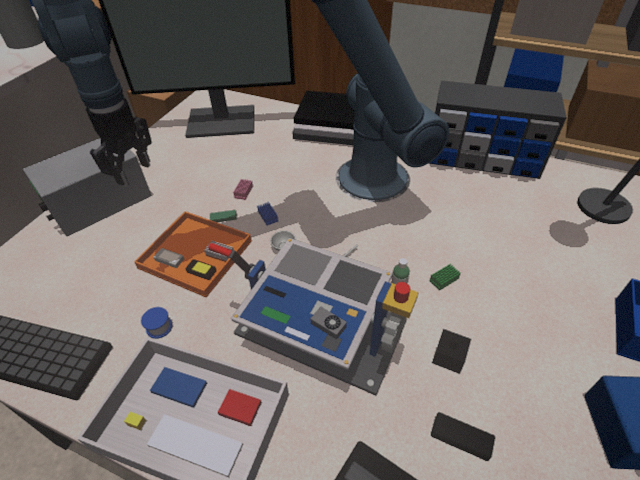

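The drive is in the tray at (168,258). The blower goes last.

```bash
python3 -m pendant '[{"translation":[0,-10,0],"yaw":6.3,"fingers":0.25},{"translation":[0,-10,0],"yaw":6.2,"fingers":0.25},{"translation":[-40,0,-2],"yaw":0,"fingers":0.25},{"translation":[-55,0,-2],"yaw":0,"fingers":0.25},{"translation":[-58,0,-2],"yaw":0,"fingers":0.25},{"translation":[-58,0,-2],"yaw":0,"fingers":0.25},{"translation":[-58,0,-2],"yaw":0,"fingers":0.25},{"translation":[-58,0,-2],"yaw":0,"fingers":0.25},{"translation":[-58,0,-2],"yaw":0,"fingers":0.25},{"translation":[-58,0,-2],"yaw":0,"fingers":0.25},{"translation":[-57,0,-2],"yaw":0,"fingers":0.25},{"translation":[0,0,0],"yaw":0,"fingers":0.25}]'
python3 -m pendant '[{"translation":[0,0,0],"yaw":0,"fingers":0.25}]'
python3 -c "
from h import *
c=cap('wrist','wrist10.png')
for p in parts(c,dz=0): print(p)
goto(.6225,.1133,.124,-12.6)"
```

```text
time: 25.45
position: [0.6224, 0.1164, 0.2985]
orientation: [0.443, -0.445, 0.551, -0.549]
force: [0.1, -0.0, -0.6]
grip_width: 0.0636
time: 25.58
position: [0.6227, 0.1121, 0.2997]
orientation: [0.441, -0.444, 0.552, -0.551]
force: [-0.1, -0.5, 0.3]
grip_width: 0.0635
(np.float64(322.0), np.float64(218.0), 624.3, 111.4, np.float64(140.4), 36.0, 64.3, -12.6, array([624.6, 113. ]))
(np.float64(291.0), np.float64(399.0), 548.0, -79.1, np.float64(133.4), 2.0, 24.0, 89.1, array([547.5, -79.3]))
yaw 0.0 trans [ -2.  176.1  -0.3] j6 1.87 pos [0.6228 0.1114 0.3001] R
 [[-0.218 -0.002  0.976]
 [-0.976 -0.001 -0.218]
 [ 0.001 -1.    -0.002]]
```

```bash
python3 -m pendant '[{"translation":[-1,45,1],"yaw":0,"fingers":0.25},{"translation":[0,50,0],"yaw":0,"fingers":0.25},{"translation":[0,42,0],"yaw":0,"fingers":0.25},{"translation":[0,24,0],"yaw":0,"fingers":0.25},{"translation":[0,15,0],"yaw":0,"fingers":0.25},{"translation":[0,0,0],"yaw":0,"fingers":0.25},{"translation":[0,0,0],"yaw":0,"fingers":0.25},{"translation":[0,0,0],"yaw":0,"fingers":1},{"translation":[0,0,0],"yaw":0,"fingers":1},{"translation":[0,0,0],"yaw":0,"fingers":1},{"translation":[0,0,0],"yaw":0,"fingers":1}]' 45
python3 -m pendant '[{"translation":[0,-20,0],"yaw":0,"fingers":1},{"translation":[0,-40,0],"yaw":0,"fingers":1},{"translation":[0,-50,0],"yaw":0,"fingers":1},{"translation":[0,-58,0],"yaw":0,"fingers":1},{"translation":[0,0,0],"yaw":0,"fingers":1},{"translation":[0,0,0],"yaw":0,"fingers":1}]'
python3 - <<'E'
from h import *
c=cap('wrist','wrist10.png')
goto(0.437,-0.380,0.29,0)
E
```

```text
time: 27.0
position: [0.6255, 0.1133, 0.1265]
orientation: [-0.443, 0.442, -0.551, 0.552]
force: [0.1, -0.4, 6.0]
grip_width: 0.0351
time: 27.75
position: [0.6245, 0.1133, 0.2924]
orientation: [0.442, -0.443, 0.552, -0.551]
force: [-0.3, -0.0, -0.8]
grip_width: 0.0347
yaw -12.5 trans [ 493.2    2.1 -186.9] j6 1.87 pos [0.6239 0.1132 0.2914] R
 [[ 0.    -0.003  1.   ]
 [-1.    -0.     0.   ]
 [ 0.    -1.    -0.003]]
```

View pics/wrist10.png

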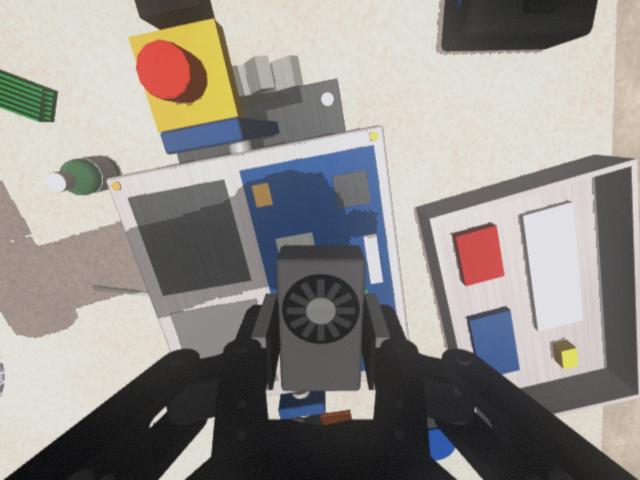

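```bash
python3 -m pendant '[{"translation":[0,0,0],"yaw":-6.3,"fingers":1},{"translation":[0,0,0],"yaw":-6.2,"fingers":1},{"translation":[40,0,-18],"yaw":0,"fingers":1},{"translation":[55,0,-20],"yaw":0,"fingers":1},{"translation":[57,0,-22],"yaw":0,"fingers":1},{"translation":[57,0,-22],"yaw":0,"fingers":1},{"translation":[57,0,-22],"yaw":0,"fingers":1},{"translation":[57,0,-22],"yaw":0,"fingers":1},{"translation":[57,0,-22],"yaw":0,"fingers":1},{"translation":[57,0,-22],"yaw":0,"fingers":1},{"translation":[56,0,-17],"yaw":0,"fingers":1},{"translation":[0,0,0],"yaw":0,"fingers":1}]'
python3 -m pendant '[{"translation":[0,0,0],"yaw":0,"fingers":1},{"translation":[0,40,0],"yaw":0,"fingers":1},{"translation":[0,55,0],"yaw":0,"fingers":1},{"translation":[0,60,0],"yaw":0,"fingers":1},{"translation":[0,50,0],"yaw":0,"fingers":1},{"translation":[0,35,0],"yaw":0,"fingers":1},{"translation":[0,10,0],"yaw":0,"fingers":1},{"translation":[0,0,0],"yaw":0,"fingers":1},{"translation":[0,0,0],"yaw":0,"fingers":1}]'
python3 -c "
from h import *
goto(0.437,-0.380,0.013,0)"
```

```text
time: 29.3
position: [0.4347, -0.3825, 0.29]
orientation: [0.498, -0.499, 0.503, -0.5]
force: [0.1, 0.2, -1.0]
grip_width: 0.0348
time: 30.42
position: [0.4386, -0.3804, 0.0451]
orientation: [-0.5, 0.5, -0.499, 0.501]
force: [-0.5, -0.9, 0.3]
grip_width: 0.0348
yaw -0.0 trans [-0.5 32.1 -1.6] j6 0.75 pos [ 0.4386 -0.3804  0.0451] R
 [[-0.     0.002  1.   ]
 [-1.    -0.002 -0.   ]
 [ 0.002 -1.     0.002]]
```

```bash
python3 -m pendant '[{"translation":[0,15,-2],"yaw":0,"fingers":1},{"translation":[0,16,0],"yaw":0,"fingers":1},{"translation":[0,0,0],"yaw":0,"fingers":1},{"translation":[0,0,0],"yaw":0,"fingers":0.4},{"translation":[0,0,0],"yaw":0,"fingers":0.4},{"translation":[0,0,0],"yaw":0,"fingers":0.4}]'
python3 -m pendant '[{"translation":[0,-30,0],"yaw":0,"fingers":0.4},{"translation":[0,-60,0],"yaw":0,"fingers":0.4},{"translation":[0,-60,0],"yaw":0,"fingers":0.3},{"translation":[0,-60,0],"yaw":0,"fingers":0.3},{"translation":[0,-60,0],"yaw":0,"fingers":0.3},{"translation":[0,-40,0],"yaw":0,"fingers":0.3},{"translation":[0,0,0],"yaw":0,"fingers":0.3},{"translation":[0,0,0],"yaw":0,"fingers":0.3}]'
python3 - <<'E'
from h import *
c=cap('top','top11.png')
for p in parts(c): print(p)
for p in parts(c,zbed=.005,dz=0.001,box=(.37,.60,-.44,-.21)): print('tray',p)
W=cloud(c)
m=abs(W[...,2]-.213)<.004; m[:,:200]=0;m[:,260:]=0;m[:160]=0;m[215:]=0
v,u=np.nonzero(m);P=W[v,u];print('block',cv2.minAreaRect((P[:,:2]*1000).astype(np.float32)),P.mean(0))
c=cap('scene','scene11.png')
goto(.568,.2335,.32,0)
E
```

```text
time: 31.18
position: [0.4353, -0.3797, 0.0124]
orientation: [-0.5, 0.5, -0.5, 0.5]
force: [0.2, 0.1, -0.2]
grip_width: 0.0511
time: 32.17
position: [0.4351, -0.3796, 0.3215]
orientation: [0.5, -0.5, 0.5, -0.5]
force: [-0.0, 0.9, -0.5]
grip_width: 0.0597
tray (np.float64(478.0), np.float64(234.0), 485.6, -328.6, np.float64(26.9), 210.5, 220.8, -2.4, array([ 485.6, -332.2]))
tray (np.float64(453.0), np.float64(216.0), 532.6, -276.7, np.float64(23.5), 36.2, 70.4, 2.3, array([ 532.3, -276.2]))
tray (np.float64(495.0), np.float64(215.0), 531.2, -378.0, np.float64(21.6), 36.8, 72.6, 0.4, array([ 531. , -377.4]))
tray (np.float64(450.0), np.float64(243.0), 464.1, -265.2, np.float64(27.1), 35.8, 66.9, 1.5, array([ 464.6, -263.9]))
tray (np.float64(498.0), np.float64(256.0), 434.1, -377.3, np.float64(25.7), 36.1, 67.1, -0.7, array([ 433.3, -378.2]))
block ((569.4194946289062, 228.83853149414062), (66.3261947631836, 50.00143814086914), 88.43694305419922) [0.56766225 0.22611676 0.21241268]
yaw -0.0 trans [-612.6    1.7  133.4] j6 0.74 pos [ 0.4346 -0.3791  0.3204] R
 [[-0.    -0.002  1.   ]
 [-1.     0.003 -0.   ]
 [-0.003 -1.    -0.002]]
```

View pics/scene11.png

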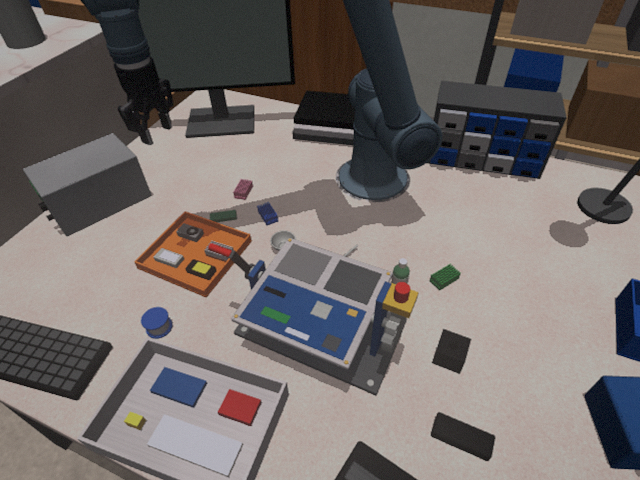

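All four parts are in the tray and the bed is clear. Next is the pin.

```bash
python3 -m pendant '[{"translation":[-40,0,9],"yaw":0,"fingers":0.3},{"translation":[-55,0,12],"yaw":0,"fingers":0.3},{"translation":[-58,0,12],"yaw":0,"fingers":0.3},{"translation":[-58,0,12],"yaw":0,"fingers":0.3},{"translation":[-58,0,12],"yaw":0,"fingers":0.3},{"translation":[-58,0,12],"yaw":0,"fingers":0.3},{"translation":[-58,0,12],"yaw":0,"fingers":0.3},{"translation":[-58,0,12],"yaw":0,"fingers":0.3},{"translation":[-58,0,12],"yaw":0,"fingers":0.3},{"translation":[-58,0,12],"yaw":0,"fingers":0.3},{"translation":[-53,0,14],"yaw":0,"fingers":0.3},{"translation":[0,0,0],"yaw":0,"fingers":0.3}]'
python3 -m pendant '[{"translation":[0,0,0],"yaw":0,"fingers":0.3},{"translation":[0,0,0],"yaw":0,"fingers":0.3}]'
python3 - <<'E'
from h import *
s=st()
c=cap('wrist','wrist12.png');cv2.imwrite('pics/wrist12.png',c['frame'])
W=cloud(c)
hsv=cv2.cvtColor(c['frame'],cv2.COLOR_BGR2HSV)
m=((hsv[...,0]<8)|(hsv[...,0]>172))&(hsv[...,1]>150)&(abs(W[...,2]-.242)<.004)&(abs(W[...,0]-.568)<.04)&(abs(W[...,1]-.2335)<.04)
v,u=np.nonzero(m);P=W[v,u];print(len(u),u.mean(),v.mean(),cv2.minEnclosingCircle((P[:,:2]*1000).astype(np.float32)),P.mean(0))
# stand
m=(abs(W[...,2]-.05)<.005)&(abs(W[...,0]-.524)<.05)&(abs(W[...,1]-.355)<.05)
v,u=np.nonzero(m);P=W[v,u]
if len(u): print('stand',u.mean(),v.mean(),cv2.minAreaRect((P[:,:2]*1000).astype(np.float32)))
goto(.568,.2335,.218,0)
E
```

```text
time: 33.78
position: [0.566, 0.2355, 0.3191]
orientation: [-0.5, 0.502, -0.5, 0.498]
force: [0.5, -0.4, -0.6]
grip_width: 0.0597
time: 34.02
position: [0.5664, 0.2308, 0.3221]
orientation: [0.499, -0.5, 0.501, -0.501]
force: [0.7, -0.3, -0.1]
grip_width: 0.0596
{'time': 34.025, 'joint_positions': [0.2835, 0.467, 0.4512, 1.5559, -0.0002, 1.8567], 'qvel': [-0.006, -0.0077, 0.007, 0.0004, 0.0025, 0.0], 'joint_torque': [0.5302, -49.7937, 26.6422, -0.0189, 0.0216, -0.002], 'position': [0.5664, 0.2308, 0.3221], 'orientation': [0.4991, -0.4997, 0.5007, -0.5005], 'force': [0.6628, -0.3059, -0.1466], 'torque': [-0.0207, 0.0025, -0.0153], 'grip_width': 0.0596}
1202 326.33194675540767 243.86023294509152 ((570.7681884765625, 234.43923950195312), 13.791404724121094) [0.57070622 0.2347853  0.24134299]
stand 282.33734558124803 82.55844155844156 ((525.6495971679688, 353.67620849609375), (60.27739715576172, 60.17182159423828), 88.12863159179688)
yaw -0.2 trans [ -2.7 104.4   1.5] j6 1.86 pos [0.5665 0.2308 0.3224] R
 [[ 0. -0.  1.]
 [-1. -0.  0.]
 [ 0. -1. -0.]]
```

View pics/wrist12.png

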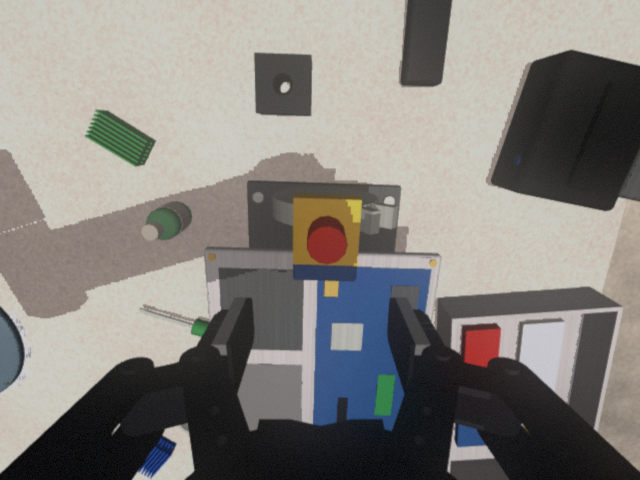

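```bash
python3 -m pendant '[{"translation":[-3.5,30,3],"yaw":0,"fingers":0.3},{"translation":[0,35,0],"yaw":0,"fingers":0.3},{"translation":[0,25,0],"yaw":0,"fingers":0.3},{"translation":[0,14,0],"yaw":0,"fingers":0.3},{"translation":[0,0,0],"yaw":0,"fingers":0.3},{"translation":[0,0,0],"yaw":0,"fingers":0.3}]' 60
python3 - <<'E'
from h import *
s=st();goto(.570,.2343,.218,0)
c=cap('wrist','wrist13.png')
E
```

```text
time: 34.83
position: [0.5704, 0.2356, 0.2197]
orientation: [-0.5, 0.499, -0.5, 0.501]
force: [-0.1, -0.1, -1.2]
grip_width: 0.0596
{'time': 34.825, 'joint_positions': [0.289, 0.4671, 0.188, 1.2895, 0.0001, 1.861], 'qvel': [0.0025, -0.0023, 0.0106, 0.0007, 0.0006, 0.0003], 'joint_torque': [-0.0899, -50.0055, 26.5398, 0.0035, -0.0035, -0.0002], 'position': [0.5704, 0.2356, 0.2197], 'orientation': [-0.5004, 0.499, -0.5, 0.5006], 'force': [-0.0948, -0.1453, -1.1995], 'torque': [0.0193, -0.0389, 0.0049], 'grip_width': 0.0596}
yaw -0.1 trans [ 1.3  1.7 -0.4] j6 1.86 pos [0.5704 0.2356 0.2197] R
 [[ 0.     0.002  1.   ]
 [-1.     0.001  0.   ]
 [-0.001 -1.     0.002]]
```

View pics/wrist13.png

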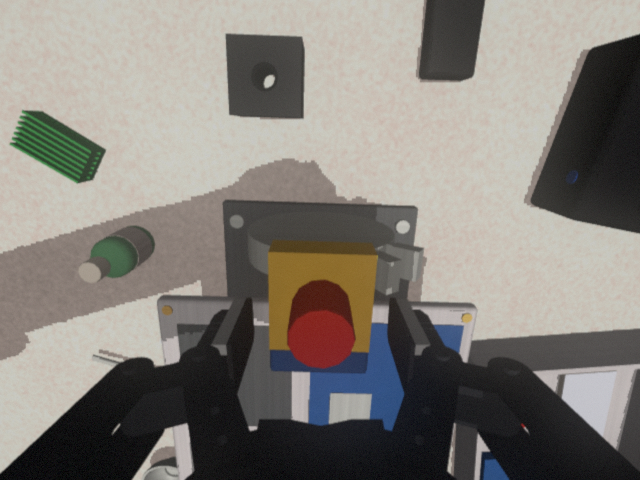

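The knob at (322,338) sits between the pads at (235,330) and (405,330). I'll correct slightly, close and lift.

```bash
python3 -m pendant '[{"translation":[1,1,0],"yaw":0,"fingers":0.3},{"translation":[0,0,0],"yaw":0,"fingers":0.3},{"translation":[0,0,0],"yaw":0,"fingers":1},{"translation":[0,0,0],"yaw":0,"fingers":1},{"translation":[0,0,0],"yaw":0,"fingers":1},{"translation":[0,0,0],"yaw":0,"fingers":1},{"translation":[0,0,0],"yaw":0,"fingers":1},{"translation":[0,0,0],"yaw":0,"fingers":1}]' 60
python3 -c "
from h import *
st()"
```

```text
time: 35.88
position: [0.5699, 0.2349, 0.2176]
orientation: [-0.5, 0.5, -0.5, 0.5]
force: [-0.6, 0.8, 3.3]
grip_width: 0.0263
{'time': 35.875, 'joint_positions': [0.2879, 0.4672, 0.1828, 1.2857, 0.0002, 1.8594], 'qvel': [0.0002, 0.0013, 0.0012, -0.0021, 0.0004, 0.0005], 'joint_torque': [-0.1775, -48.4168, 25.7349, -0.1275, -0.0745, 0.0032], 'position': [0.5699, 0.2349, 0.2176], 'orientation': [-0.5001, 0.4996, -0.5001, 0.5002], 'force': [-0.5888, 0.8068, 3.3056], 'torque': [0.0113, 0.0489, 0.0937], 'grip_width': 0.0263}
```

```bash
python3 -m pendant '[{"translation":[0,-8,0],"yaw":0,"fingers":1},{"translation":[0,-15,0],"yaw":0,"fingers":1},{"translation":[0,-25,0],"yaw":0,"fingers":1},{"translation":[0,-25,0],"yaw":0,"fingers":1},{"translation":[0,0,0],"yaw":0,"fingers":1},{"translation":[0,0,0],"yaw":0,"fingers":1}]'
python3 - <<'E'
from h import *
s=st();
c=cap('wrist','wrist14.png');cv2.imwrite('pics/wrist14.png',c['frame'])
s=cap('scene');cv2.imwrite('pics/scene14.png',cv2.resize(s['frame'][150:390,300:480],None,fx=2.5,fy=2.5,interpolation=cv2.INTER_CUBIC))
W=cloud(c)
m=(abs(W[...,2]-.05)<.005)&(abs(W[...,0]-.524)<.05)&(abs(W[...,1]-.355)<.05)
v,u=np.nonzero(m);P=W[v,u]
if len(u): print('stand',u.mean(),v.mean(),cv2.minAreaRect((P[:,:2]*1000).astype(np.float32)),P[:,2].mean())
goto(.525,.354,.30,0)
E
```

```text
time: 36.62
position: [0.5696, 0.2347, 0.2897]
orientation: [0.5, -0.5, 0.5, -0.5]
force: [-0.0, 0.2, -1.2]
grip_width: 0.0261
{'time': 36.625, 'joint_positions': [0.2878, 0.4672, 0.3677, 1.4719, 0.0001, 1.8594], 'qvel': [-0.0009, 0.0072, -0.0238, -0.003, 0.0006, -0.0009], 'joint_torque': [0.0216, -52.3802, 28.1709, 0.0428, 0.0003, -0.0], 'position': [0.5696, 0.2347, 0.2897], 'orientation': [0.4996, -0.5, 0.5003, -0.5001], 'force': [-0.0446, 0.153, -1.2291], 'torque': [0.0123, -0.0147, -0.0488], 'grip_width': 0.0261}
stand 276.0395586652314 83.02421959095803 ((525.646484375, 353.5105285644531), (60.03432846069336, 60.247283935546875), 88.00953674316406) 0.04932263704424013
yaw -0.0 trans [-119.4  -11.   -44.1] j6 1.86 pos [0.5691 0.2346 0.2889] R
 [[ 0.    -0.002  1.   ]
 [-1.    -0.001  0.   ]
 [ 0.001 -1.    -0.002]]
```

View pics/wrist14.png

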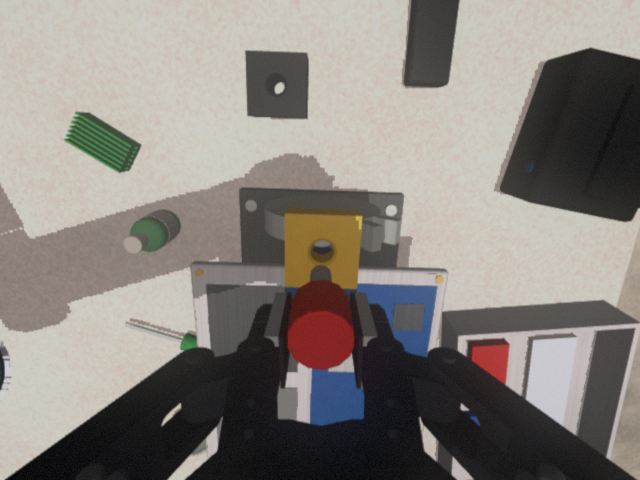

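View pics/scene14.png

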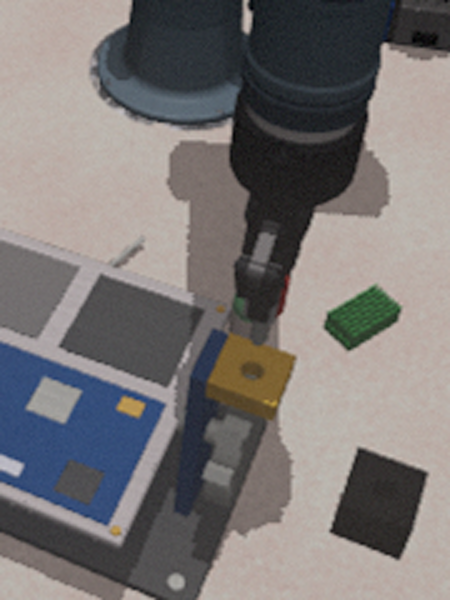

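The pin is out and upright in the jaws. The guide hole shows at (322,246) and the stand hole at (276,86). I'll use the guide hole as a reference offset.

Run:
```python
from h import *
c=cap('wrist')
g=cv2.cvtColor(c['frame'],cv2.COLOR_BGR2GRAY)
for r,z in [((296,350,220,275),.212),((252,302,60,112),.05)]:
    u0,u1,v0,v1=r; s=g[v0:v1,u0:u1]; bg=np.median(s); 
    m=(cv2.absdiff(s,np.full_like(s,int(bg)))>(22 if z>.1 else 14)).astype(np.uint8)
    n,l,st_,ce=cv2.connectedComponentsWithStats(m)
    for i in range(1,n):
        if st_[i,4]>40: print(z,st_[i],ce[i]+[u0,v0])
    q=cv2.resize(s,None,fx=6,fy=6,interpolation=cv2.INTER_CUBIC); cv2.imwrite('pics/q%d.png'%(z*1000),q)
```

```text
0.212 [ 14  24  26  31 544] [321.74080882 258.42830882]
0.05 [ 15  14  19  20 186] [277.47311828  84.94086022]
```

View pics/q212.png

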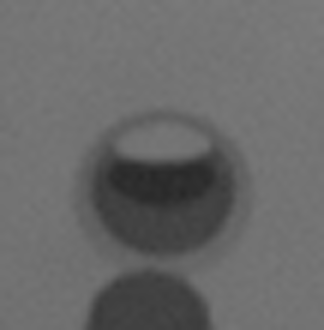

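View pics/q50.png

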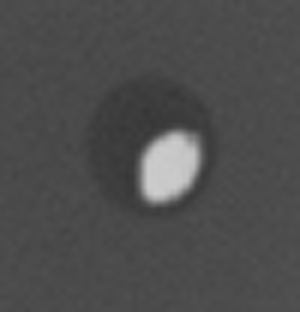

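Run:
```python
from h import *
c=cap('wrist')
print(ray(c,322.7,250,.212),ray(c,276.5,83.5,.05))
```

```text
[0.57078954 0.23552988 0.212     ] [0.52532601 0.35367277 0.05      ]
```

```bash
python3 -m pendant '[{"translation":[-20,0,-5],"yaw":0,"fingers":1},{"translation":[-35,0,-15],"yaw":0,"fingers":1},{"translation":[-40,0,-15],"yaw":0,"fingers":1},{"translation":[-24,0,-10],"yaw":0,"fingers":1},{"translation":[0,30,0],"yaw":0,"fingers":1},{"translation":[0,45,0],"yaw":0,"fingers":1},{"translation":[0,45,0],"yaw":0,"fingers":1},{"translation":[0,30,0],"yaw":0,"fingers":1},{"translation":[0,15,0],"yaw":0,"fingers":1},{"translation":[0,0,0],"yaw":0,"fingers":1},{"translation":[0,0,0],"yaw":0,"fingers":1},{"translation":[0,0,0],"yaw":0,"fingers":1}]'
python3 - <<'E'
from h import *
goto(.5246,.3532,.0556,0)
c=cap('wrist','wrist15.png')
E
```

```text
time: 38.33
position: [0.5259, 0.3544, 0.127]
orientation: [0.501, -0.499, 0.5, -0.5]
force: [0.4, -0.1, -1.3]
grip_width: 0.026
yaw -0.0 trans [ 1.3 71.4 -1.5] j6 2.06 pos [0.5259 0.3544 0.127 ] R
 [[ 0.     0.003  1.   ]
 [-1.     0.002  0.   ]
 [-0.002 -1.     0.003]]
```

View pics/wrist15.png

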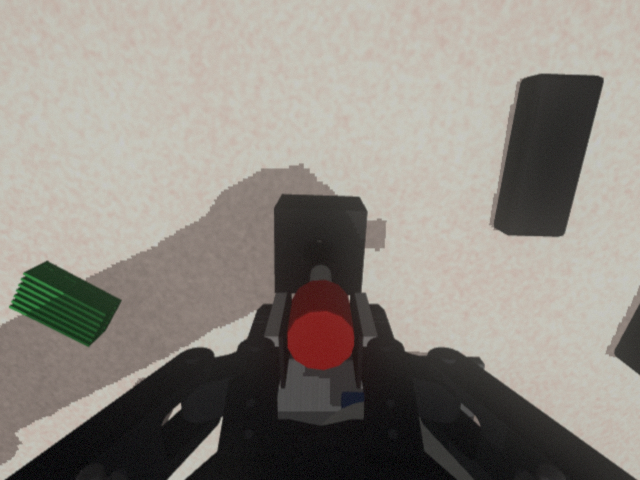

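```bash
python3 -m pendant '[{"translation":[1,10,-1],"yaw":0,"fingers":1},{"translation":[0,12,0],"yaw":0,"fingers":1},{"translation":[0,0,0],"yaw":0,"fingers":1},{"translation":[0,0,0],"yaw":0,"fingers":1},{"translation":[0,0,0],"yaw":0,"fingers":1}]'
python3 - <<'E'
from h import *
goto(.5246,.3532,.0556,0)
E
```

```text
time: 39.0
position: [0.524, 0.3529, 0.1036]
orientation: [-0.5, 0.5, -0.5, 0.5]
force: [-0.2, 0.1, -0.5]
grip_width: 0.0262
yaw -0.0 trans [-0.3 48.   0.5] j6 2.06 pos [0.524  0.3529 0.1036] R
 [[ 0.     0.001  1.   ]
 [-1.     0.     0.   ]
 [-0.    -1.     0.001]]
```

```bash
python3 -m pendant '[{"translation":[0,6,0.4],"yaw":0,"fingers":1},{"translation":[0,5,0],"yaw":0,"fingers":1},{"translation":[0,5,0],"yaw":0,"fingers":1},{"translation":[0,0,0],"yaw":0,"fingers":1}]'
python3 -m pendant '[{"translation":[0,6,0],"yaw":0,"fingers":1},{"translation":[0,6,0],"yaw":0,"fingers":1},{"translation":[0,0,0],"yaw":0,"fingers":1}]'
python3 -m pendant '[{"translation":[0,6,0],"yaw":0,"fingers":1},{"translation":[0,6,0],"yaw":0,"fingers":1},{"translation":[0,4,0],"yaw":0,"fingers":1},{"translation":[0,0,0],"yaw":0,"fingers":1}]'
```

```text
time: 39.5
position: [0.5239, 0.3527, 0.0867]
orientation: [0.5, -0.5, 0.5, -0.5]
force: [-0.2, 0.4, -1.0]
grip_width: 0.0261
time: 39.88
position: [0.5238, 0.3527, 0.0746]
orientation: [0.5, -0.5, 0.5, -0.5]
force: [0.2, -0.2, -1.4]
grip_width: 0.0263
time: 40.38
position: [0.5239, 0.3526, 0.0588]
orientation: [0.5, -0.5, 0.5, -0.5]
force: [0.2, 0.0, -1.2]
grip_width: 0.0264
```

```bash
python3 -m pendant '[{"translation":[0,2,0],"yaw":0,"fingers":1},{"translation":[0,0,0],"yaw":0,"fingers":1},{"translation":[0,0,0],"yaw":0,"fingers":0.35},{"translation":[0,0,0],"yaw":0,"fingers":0.35},{"translation":[0,0,0],"yaw":0,"fingers":0.35},{"translation":[0,0,0],"yaw":0,"fingers":0.35}]'
python3 -m pendant '[{"translation":[0,-30,0],"yaw":0,"fingers":0.35},{"translation":[0,-55,0],"yaw":0,"fingers":0.35},{"translation":[0,-60,0],"yaw":0,"fingers":0.35},{"translation":[0,-60,0],"yaw":0,"fingers":0.35},{"translation":[0,-60,0],"yaw":0,"fingers":0.3},{"translation":[0,0,0],"yaw":0,"fingers":0.3},{"translation":[0,0,0],"yaw":0,"fingers":0.3}]'
python3 - <<'E'
from h import *
c=cap('wrist','wrist16.png')
c=cap('top','top16.png');W=cloud(c)
hsv=cv2.cvtColor(c['frame'],cv2.COLOR_BGR2HSV)
m=((hsv[...,0]<8)|(hsv[...,0]>172))&(hsv[...,1]>150)&(hsv[...,2]>60)&(W[...,2]>.2);m[:,:385]=0;m[:,425:]=0;m[:155]=0;m[185:]=0
v,u=np.nonzero(m);P=W[v,u];print(len(u),P.mean(0),P.min(0),P.max(0),u.min(),u.max(),v.min(),v.max())
goto(.61,-.132,.32,0)
E
```

```text
time: 41.12
position: [0.5242, 0.3528, 0.0574]
orientation: [-0.5, 0.5, -0.5, 0.5]
force: [0.3, -0.0, 0.1]
grip_width: 0.0555
time: 42.0
position: [0.5244, 0.3529, 0.322]
orientation: [-0.5, 0.5, -0.5, 0.5]
force: [0.1, 0.7, -0.7]
grip_width: 0.0596
166 [ 0.59873926 -0.13323609  0.22261039] [ 0.59173862 -0.15809063  0.21703322] [ 0.60568858 -0.10659811  0.22812961] 393 418 167 173
yaw -0.0 trans [484.4   0.8  86.5] j6 2.06 pos [0.5235 0.3524 0.3203] R
 [[ 0.    -0.003  1.   ]
 [-1.    -0.002  0.   ]
 [ 0.002 -1.    -0.003]]
```

View pics/wrist16.png

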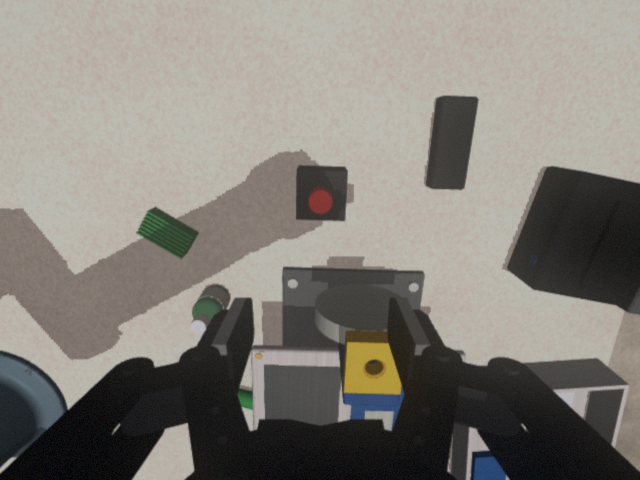

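View pics/top16.png

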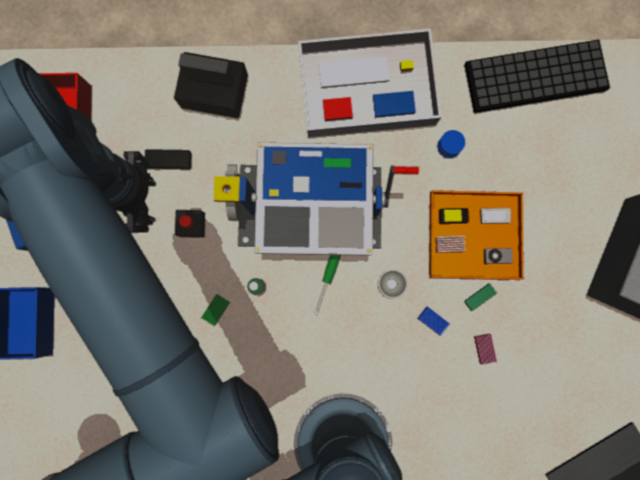

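The pin is seated in the stand (red at (185,222)) and all four parts are in the tray. The lever bar runs from (393,170) to (418,170). I'll move over it now.

```bash
python3 -m pendant '[{"translation":[30,0,6],"yaw":1.9,"fingers":0.3},{"translation":[50,0,7],"yaw":0,"fingers":0.3},{"translation":[57,0,7],"yaw":0,"fingers":0.3},{"translation":[57,0,7],"yaw":0,"fingers":0.3},{"translation":[57,0,7],"yaw":0,"fingers":0.3},{"translation":[57,0,7],"yaw":0,"fingers":0.3},{"translation":[57,0,7],"yaw":0,"fingers":0.3},{"translation":[57,0,7],"yaw":0,"fingers":0.3},{"translation":[50,0,6],"yaw":0,"fingers":0.3},{"translation":[15,0,0],"yaw":0,"fingers":0.3},{"translation":[0,0,0],"yaw":0,"fingers":0.3},{"translation":[0,0,0],"yaw":0,"fingers":0.3}]'
python3 - <<'E'
from h import *
goto(.600,-.135,.198,-1.9)
c=cap('wrist','wrist17.png');W=cloud(c)
hsv=cv2.cvtColor(c['frame'],cv2.COLOR_BGR2HSV)
m=((hsv[...,0]<8)|(hsv[...,0]>172))&(hsv[...,1]>150)&(hsv[...,2]>60)&(W[...,2]>.2)
v,u=np.nonzero(m);P=W[v,u];print(len(u),u.mean(),v.mean(),P.mean(0),P.min(0),P.max(0),cv2.minAreaRect((P[:,:2]*1000).astype(np.float32)))
E
```

```text
time: 43.6
position: [0.5694, -0.1343, 0.3219]
orientation: [0.492, -0.492, 0.509, -0.508]
force: [-0.1, -0.1, 0.0]
grip_width: 0.0598
yaw 0.0 trans [ -0.2 123.8  30.8] j6 1.26 pos [ 0.5694 -0.1343  0.3219] R
 [[-0.033 -0.001  0.999]
 [-0.999  0.001 -0.033]
 [-0.001 -1.    -0.001]]
523 365.46653919694074 233.34608030592733 [ 0.60217958 -0.12973368  0.22284815] [ 0.59482622 -0.15929895  0.21987626] [ 0.60764561 -0.10904856  0.22534842] ((601.2765502929688, -134.21908569335938), (50.36863327026367, 12.002371788024902), 88.9068603515625)
```

View pics/wrist17.png

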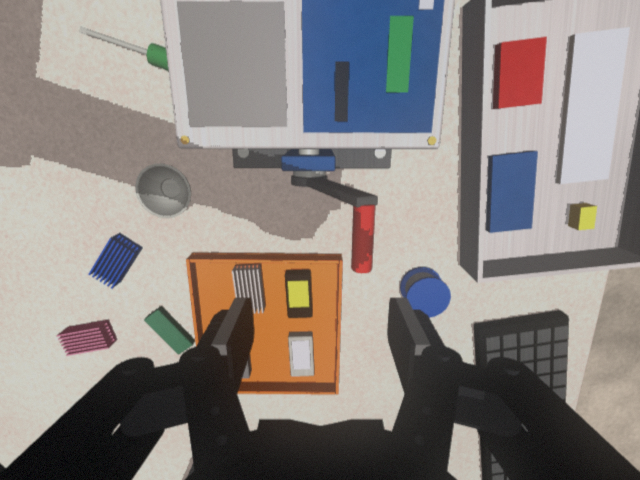

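```bash
python3 -m pendant '[{"translation":[0,0,31],"yaw":0,"fingers":0.4},{"translation":[2,20,0],"yaw":0,"fingers":0.4},{"translation":[0,40,0],"yaw":0,"fingers":0.4},{"translation":[0,40,0],"yaw":0,"fingers":0.4},{"translation":[0,24,0],"yaw":0,"fingers":0.4},{"translation":[0,0,0],"yaw":0,"fingers":0.4},{"translation":[0,0,0],"yaw":0,"fingers":0.4},{"translation":[0,0,0],"yaw":0,"fingers":0.4}]' 30
python3 - <<'E'
from h import *
goto(.6005,-.136,.198,-1.9)
c=cap('wrist','wrist18.png')
E
```

```text
time: 44.65
position: [0.6017, -0.1389, 0.2001]
orientation: [-0.492, 0.491, -0.507, 0.509]
force: [0.8, 0.8, 0.1]
grip_width: 0.051
yaw -0.0 trans [-2.8  2.1 -1.3] j6 1.27 pos [ 0.6017 -0.1389  0.2001] R
 [[-0.033  0.003  0.999]
 [-0.999 -0.001 -0.033]
 [ 0.001 -1.     0.003]]
```

View pics/wrist18.png

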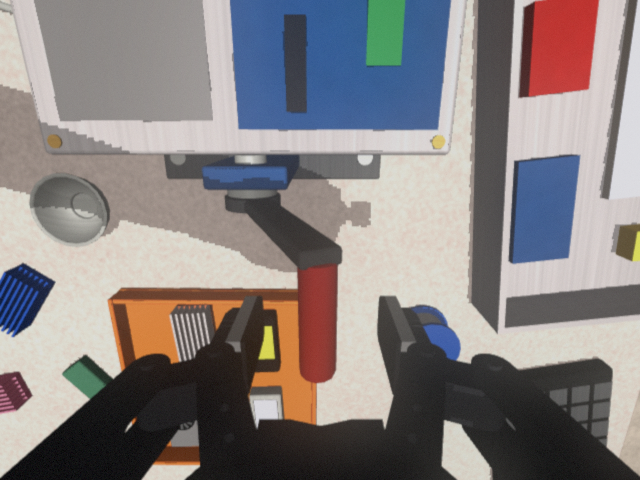

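```bash
python3 -m pendant '[{"translation":[-2,2,-1],"yaw":0,"fingers":0.4},{"translation":[0,0,0],"yaw":0,"fingers":0.4},{"translation":[0,0,0],"yaw":0,"fingers":1},{"translation":[0,0,0],"yaw":0,"fingers":1},{"translation":[0,0,0],"yaw":0,"fingers":1},{"translation":[0,0,0],"yaw":0,"fingers":1},{"translation":[0,0,0],"yaw":0,"fingers":1},{"translation":[0,0,0],"yaw":0,"fingers":1}]' 30
python3 - <<'E'
from h import *
st()
import numpy as np
a=np.radians(np.linspace(22.5,-22.5,10))
x=110*np.sin(a);z=110*np.cos(a)
print(np.diff(x).round(1),(-np.diff(z)).round(1))
E
```

```text
time: 45.7
position: [0.5999, -0.1369, 0.1965]
orientation: [-0.492, 0.491, -0.508, 0.509]
force: [1.7, -0.8, 0.9]
grip_width: 0.015
{'time': 45.7, 'joint_positions': [-0.3275, 0.4706, 0.1335, 1.233, 0.0002, 1.2772], 'qvel': [-0.0019, 0.0004, 0.0015, 0.0004, 0.0007, -0.0012], 'joint_torque': [-0.2151, -50.107, 25.7806, 0.7041, -0.1714, -0.0279], 'position': [0.5999, -0.1369, 0.1965], 'orientation': [-0.4916, 0.4913, -0.5082, 0.5086], 'force': [1.7036, -0.8089, 0.8555], 'torque': [0.0158, -0.4117, -0.0767], 'grip_width': 0.015}
[-9.  -9.3 -9.5 -9.6 -9.6 -9.6 -9.5 -9.3 -9. ] [-3.3 -2.5 -1.7 -0.8 -0.   0.8  1.7  2.5  3.3]
```

```bash
python3 -m pendant '[{"translation":[0,-3.3,-9],"yaw":0,"fingers":1},{"translation":[0,-2.5,-9.3],"yaw":0,"fingers":1},{"translation":[0,-1.7,-9.5],"yaw":0,"fingers":1},{"translation":[0,0,0],"yaw":0,"fingers":1}]'
python3 - <<'E'
from h import *
st()
c=cap('scene');cv2.imwrite('pics/scene19.png',cv2.resize(c['frame'][170:390,200:430],None,fx=2.6,fy=2.6))
E
```

```text
time: 46.2
position: [0.5738, -0.136, 0.2054]
orientation: [-0.493, 0.49, -0.507, 0.51]
force: [3.5, 2.1, 4.2]
grip_width: 0.0149
{'time': 46.2, 'joint_positions': [-0.3412, 0.4098, 0.0626, 1.2182, 0.0016, 1.2633], 'qvel': [0.0023, 0.0054, 0.0102, 0.0107, -0.0025, 0.0005], 'joint_torque': [-1.1366, -44.9353, 22.9603, 1.8068, -0.7621, -0.0165], 'position': [0.5738, -0.136, 0.2054], 'orientation': [-0.4929, 0.4902, -0.5069, 0.5098], 'force': [3.528, 2.1285, 4.2382], 'torque': [0.1668, -1.1, 0.0032], 'grip_width': 0.0149}
```

View pics/scene19.png

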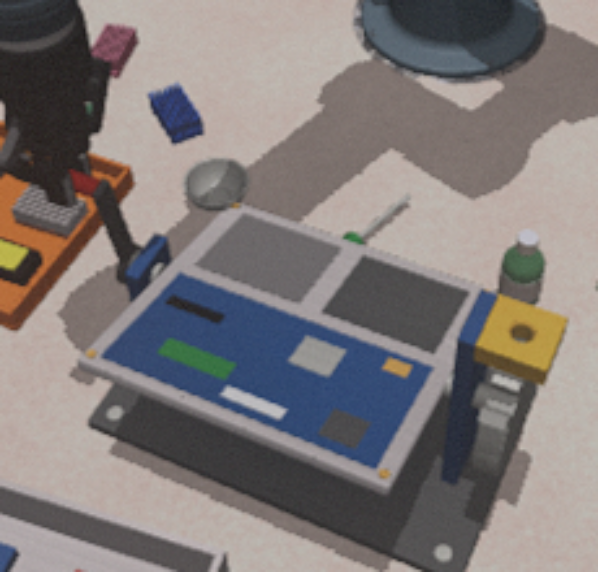

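The jig is swinging, and the forces are about 5 N. I'll continue along the arc.

```bash
python3 -m pendant '[{"translation":[0,-0.8,-9.6],"yaw":0,"fingers":1},{"translation":[0,0,-9.6],"yaw":0,"fingers":1},{"translation":[0,0.8,-9.6],"yaw":0,"fingers":1},{"translation":[0,0,0],"yaw":0,"fingers":1}]'
python3 -m pendant '[{"translation":[0,1.7,-9.5],"yaw":0,"fingers":1},{"translation":[0,2.5,-9.3],"yaw":0,"fingers":1},{"translation":[0,3.3,-9],"yaw":0,"fingers":1},{"translation":[0,0,0],"yaw":0,"fingers":1},{"translation":[0,0,0],"yaw":0,"fingers":1}]'
python3 - <<'E'
from h import *
st()
c=cap('scene');cv2.imwrite('pics/scene20.png',cv2.resize(c['frame'][170:390,200:430],None,fx=2.6,fy=2.6))
c=cap('top','top20.png'); W=cloud(c)
# bed plane fit
P=W[145:255,265:370].reshape(-1,3);P=P[~np.isnan(P).any(1)]
A=P
for k in range(6):
    cc,*_=np.linalg.lstsq(np.c_[A[:,:2],np.ones(len(A))],A[:,2],rcond=None)
    r=P[:,2]-np.c_[P[:,:2],np.ones(len(P))]@cc; A=P[abs(r)<(.02,.01,.006,.004,.003,.003)[k]]
print('plane',cc,len(A),len(P),'tilt',np.degrees(np.arctan(np.hypot(*cc[:2]))))
E
```

```text
time: 46.75
position: [0.5454, -0.1351, 0.2066]
orientation: [-0.493, 0.49, -0.506, 0.51]
force: [4.1, 1.8, 10.9]
grip_width: 0.0151
time: 47.38
position: [0.5161, -0.1341, 0.1973]
orientation: [-0.492, 0.491, -0.508, 0.509]
force: [4.0, 1.2, 7.8]
grip_width: 0.0148
{'time': 47.375, 'joint_positions': [-0.3735, 0.3027, -0.1143, 1.1519, 0.0004, 1.2311], 'qvel': [0.0005, 0.0025, 0.0042, 0.0022, -0.0014, 0.0015], 'joint_torque': [-0.9007, -38.2891, 22.5064, 1.1049, -0.642, -0.0063], 'position': [0.5161, -0.1341, 0.1973], 'orientation': [-0.4919, 0.4911, -0.5078, 0.5089], 'force': [3.963, 1.1939, 7.794], 'torque': [0.1485, -0.7266, 0.0024], 'grip_width': 0.0148}
plane [ 0.98959212 -0.03274029 -0.43153648] 7196 11500 tilt 44.715948816057036
```

View pics/scene20.png

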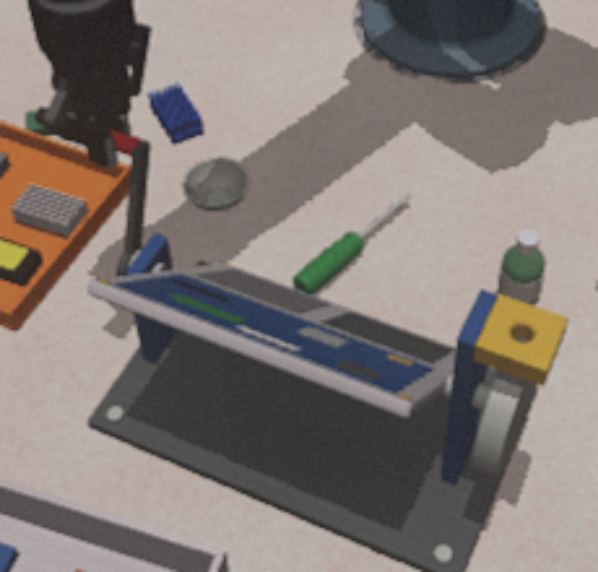

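The plane fit gives a tilt of 44.7°. I'll release the lever and check it again.

```bash
python3 -m pendant '[{"translation":[0,0,-0.5],"yaw":0,"fingers":1},{"translation":[0,0,0],"yaw":0,"fingers":0.45},{"translation":[0,0,0],"yaw":0,"fingers":0.45},{"translation":[0,0,0],"yaw":0,"fingers":0.45},{"translation":[0,0,0],"yaw":0,"fingers":0.45},{"translation":[0,-20,0],"yaw":0,"fingers":0.45},{"translation":[0,-50,0],"yaw":0,"fingers":0.45},{"translation":[0,-55,0],"yaw":0,"fingers":0.3},{"translation":[0,0,0],"yaw":0,"fingers":0.3},{"translation":[0,0,0],"yaw":0,"fingers":0.3}]'
python3 - <<'E'
from h import *
c=cap('top','top21.png'); W=cloud(c)
P=W[145:255,265:370].reshape(-1,3);P=P[~np.isnan(P).any(1)]
A=P
for k in range(6):
    cc,*_=np.linalg.lstsq(np.c_[A[:,:2],np.ones(len(A))],A[:,2],rcond=None)
    r=P[:,2]-np.c_[P[:,:2],np.ones(len(P))]@cc; A=P[abs(r)<(.02,.01,.006,.004,.003,.003)[k]]
print('plane',cc,len(A),len(P),'tilt',np.degrees(np.arctan(np.hypot(*cc[:2]))))
goto(.5242,.3528,.33,0)
E
```

```text
time: 48.72
position: [0.5148, -0.134, 0.3209]
orientation: [0.491, -0.491, 0.508, -0.508]
force: [0.1, 0.0, -0.5]
grip_width: 0.0598
plane [ 0.98995371 -0.0330356  -0.43175622] 7151 11505 tilt 44.72668606857908
yaw -1.9 trans [-486.6   -9.6   10. ] j6 1.23 pos [ 0.5142 -0.1338  0.32  ] R
 [[-0.    -0.002  1.   ]
 [-1.     0.001  0.   ]
 [-0.001 -1.    -0.002]]
```

View pics/top21.png

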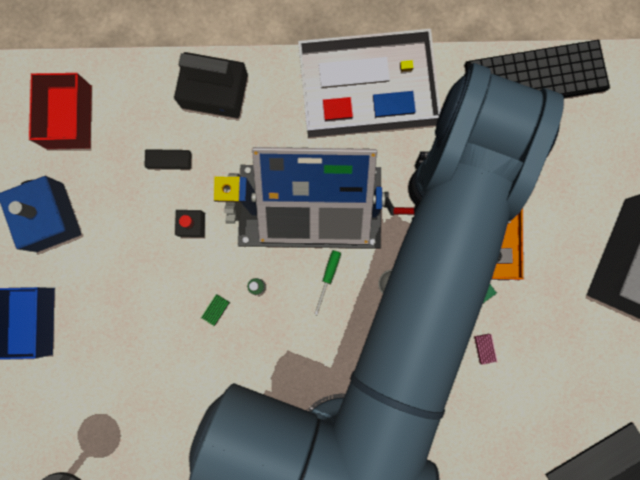

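The tilt holds at 44.7°. I'll fetch the pin from the stand.

```bash
python3 -m pendant '[{"translation":[-30,-5,0],"yaw":-1.9,"fingers":0.3},{"translation":[-50,-5,0],"yaw":0,"fingers":0.3},{"translation":[-57,0,0],"yaw":0,"fingers":0.3},{"translation":[-57,0,0],"yaw":0,"fingers":0.3},{"translation":[-57,0,0],"yaw":0,"fingers":0.3},{"translation":[-57,0,0],"yaw":0,"fingers":0.3},{"translation":[-57,0,0],"yaw":0,"fingers":0.3},{"translation":[-57,0,5],"yaw":0,"fingers":0.3},{"translation":[-45,0,5],"yaw":0,"fingers":0.3},{"translation":[-20,0,0],"yaw":0,"fingers":0.3},{"translation":[0,0,0],"yaw":0,"fingers":0.3},{"translation":[0,0,0],"yaw":0,"fingers":0.3}]'
python3 - <<'E'
from h import *
goto(.5242,.3528,.0576,0)
c=cap('wrist','wrist22.png')
E
```

```text
time: 50.28
position: [0.5258, 0.3521, 0.3302]
orientation: [-0.499, 0.501, -0.5, 0.5]
force: [-0.4, -0.3, 0.5]
grip_width: 0.0598
yaw -0.1 trans [ -1.1 272.6  -1.1] j6 2.06 pos [0.5258 0.3521 0.3302] R
 [[ 0.    -0.002  1.   ]
 [-1.    -0.001  0.   ]
 [ 0.001 -1.    -0.002]]
```

View pics/wrist22.png

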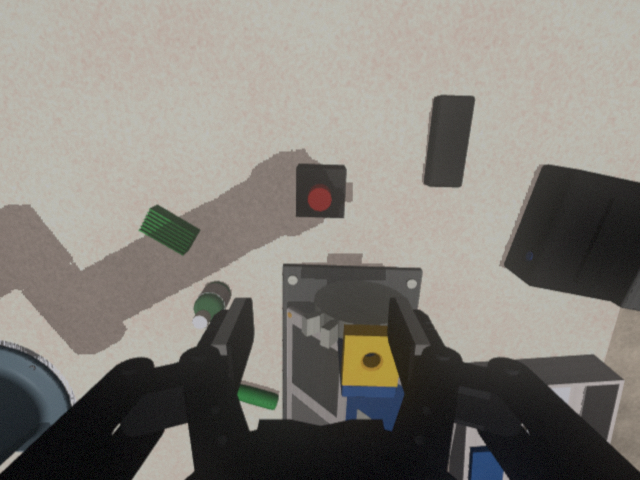

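```bash
python3 -m pendant '[{"translation":[-1,50,-1],"yaw":0,"fingers":0.3},{"translation":[0,60,0],"yaw":0,"fingers":0.3},{"translation":[0,60,0],"yaw":0,"fingers":0.3},{"translation":[0,50,0],"yaw":0,"fingers":0.3},{"translation":[0,30,0],"yaw":0,"fingers":0.3},{"translation":[0,12,0],"yaw":0,"fingers":0.3},{"translation":[0,0,0],"yaw":0,"fingers":0.3},{"translation":[0,0,0],"yaw":0,"fingers":0.3},{"translation":[0,0,0],"yaw":0,"fingers":0.3}]'
python3 -c "
from h import *
goto(.5242,.3528,.0560,0)"
```

```text
time: 51.45
position: [0.5264, 0.3546, 0.0711]
orientation: [0.501, -0.499, 0.5, -0.501]
force: [-0.1, 0.3, -0.0]
grip_width: 0.0601
yaw -0.0 trans [ 1.8 15.1 -2.2] j6 2.06 pos [0.5264 0.3546 0.0711] R
 [[ 0.     0.003  1.   ]
 [-1.     0.002  0.   ]
 [-0.002 -1.     0.003]]
```

```bash
python3 -m pendant '[{"translation":[1,8,-1],"yaw":0,"fingers":0.3},{"translation":[0,6,0],"yaw":0,"fingers":0.3},{"translation":[0,0,0],"yaw":0,"fingers":0.3},{"translation":[0,0,0],"yaw":0,"fingers":1},{"translation":[0,0,0],"yaw":0,"fingers":1},{"translation":[0,0,0],"yaw":0,"fingers":1},{"translation":[0,0,0],"yaw":0,"fingers":1},{"translation":[0,0,0],"yaw":0,"fingers":1},{"translation":[0,0,0],"yaw":0,"fingers":1}]' 60
python3 -c "
from h import *
st()"
python3 -m pendant '[{"translation":[0,-8,0],"yaw":0,"fingers":1},{"translation":[0,-15,0],"yaw":0,"fingers":1},{"translation":[0,-25,0],"yaw":0,"fingers":1},{"translation":[0,-50,0],"yaw":0,"fingers":1},{"translation":[0,-60,0],"yaw":0,"fingers":1},{"translation":[0,-60,0],"yaw":0,"fingers":1},{"translation":[0,-20,0],"yaw":0,"fingers":1},{"translation":[0,0,0],"yaw":0,"fingers":1},{"translation":[0,0,0],"yaw":0,"fingers":1}]'
python3 - <<'E'
from h import *
goto(.5699,.2349,.29,0)
c=cap('wrist','wrist23.png')
E
```

```text
time: 52.58
position: [0.5244, 0.3532, 0.0557]
orientation: [-0.5, 0.499, -0.5, 0.5]
force: [-0.4, -0.8, 2.9]
grip_width: 0.026
{'time': 52.575, 'joint_positions': [0.4924, 0.5894, -0.0459, 0.9346, 0.0001, 2.0639], 'qvel': [0.0011, -0.0008, -0.0011, -0.0001, 0.0, -0.0], 'joint_torque': [-0.1204, -51.4475, 23.2772, -0.0319, -0.0573, 0.0007], 'position': [0.5244, 0.3532, 0.0557], 'orientation': [-0.5001, 0.4995, -0.5001, 0.5002], 'force': [-0.4093, -0.7569, 2.9147], 'torque': [0.0883, 0.0275, -0.0095], 'grip_width': 0.026}
time: 53.7
position: [0.5235, 0.3525, 0.292]
orientation: [-0.499, 0.501, -0.5, 0.5]
force: [-0.9, -0.7, -1.5]
grip_width: 0.0261
yaw -0.0 trans [117.6   2.1  46.4] j6 2.06 pos [0.5235 0.3525 0.292 ] R
 [[ 0.    -0.002  1.   ]
 [-1.    -0.001  0.   ]
 [ 0.001 -1.    -0.002]]
```

View pics/wrist23.png

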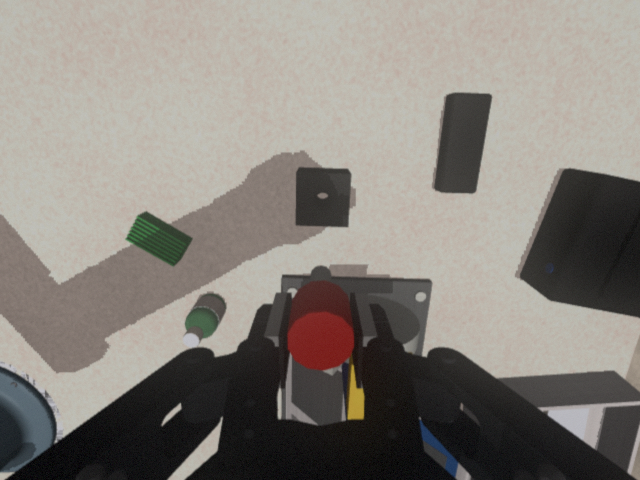

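```bash
python3 -m pendant '[{"translation":[20,0,8],"yaw":0,"fingers":1},{"translation":[38,0,15],"yaw":0,"fingers":1},{"translation":[38,0,15],"yaw":0,"fingers":1},{"translation":[22,0,8.5],"yaw":0,"fingers":1},{"translation":[0,0,0],"yaw":0,"fingers":1},{"translation":[0,0,0],"yaw":0,"fingers":1},{"translation":[0,0,0],"yaw":0,"fingers":1}]'
python3 - <<'E'
from h import *
goto(.5699,.2349,.268,0)
c=cap('wrist','wrist24.png')
E
```

```text
time: 54.62
position: [0.5701, 0.2355, 0.293]
orientation: [-0.5, 0.5, -0.5, 0.5]
force: [0.3, 0.3, -1.3]
grip_width: 0.026
yaw 0.0 trans [ 0.6 25.  -0.2] j6 1.86 pos [0.5701 0.2355 0.293 ] R
 [[-0.    -0.001  1.   ]
 [-1.     0.    -0.   ]
 [-0.    -1.    -0.001]]
```

View pics/wrist24.png

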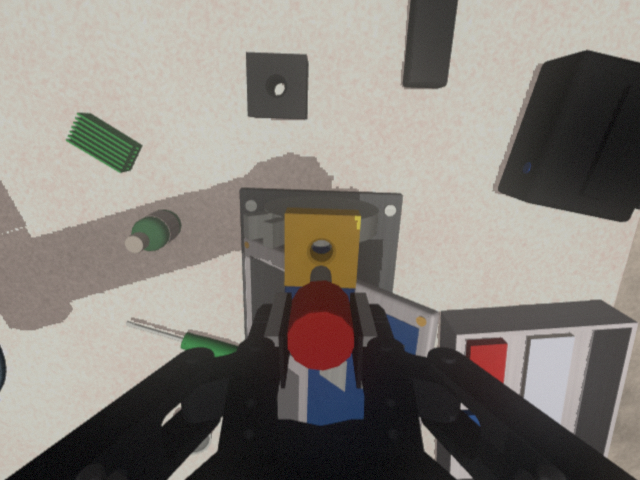

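```bash
python3 -m pendant '[{"translation":[0.5,12,0],"yaw":0,"fingers":1},{"translation":[0,11,0],"yaw":0,"fingers":1},{"translation":[0,0,0],"yaw":0,"fingers":1},{"translation":[0,0,0],"yaw":0,"fingers":1},{"translation":[0,0,0],"yaw":0,"fingers":1}]'
python3 -c "
from h import *
goto(.5699,.2349,.2177,0)"
```

```text
time: 55.3
position: [0.5708, 0.2345, 0.2707]
orientation: [-0.5, 0.5, -0.5, 0.5]
force: [0.1, -0.9, -1.8]
grip_width: 0.0261
yaw -0.0 trans [-0.4 53.  -0.9] j6 1.86 pos [0.5708 0.2345 0.2707] R
 [[ 0.     0.001  1.   ]
 [-1.     0.     0.   ]
 [-0.    -1.     0.001]]
```

```bash
python3 -m pendant '[{"translation":[-0.4,6,-0.5],"yaw":0,"fingers":1},{"translation":[0,5,0],"yaw":0,"fingers":1},{"translation":[0,5,0],"yaw":0,"fingers":1},{"translation":[0,0,0],"yaw":0,"fingers":1}]'
python3 -m pendant '[{"translation":[0,5,0],"yaw":0,"fingers":1},{"translation":[0,5,0],"yaw":0,"fingers":1},{"translation":[0,0,0],"yaw":0,"fingers":1}]'
python3 -m pendant '[{"translation":[0,5,0],"yaw":0,"fingers":1},{"translation":[0,5,0],"yaw":0,"fingers":1},{"translation":[0,0,0],"yaw":0,"fingers":1}]'
python3 -m pendant '[{"translation":[0,5,0],"yaw":0,"fingers":1},{"translation":[0,5,0],"yaw":0,"fingers":1},{"translation":[0,0,0],"yaw":0,"fingers":1}]'
```

```text
time: 55.8
position: [0.5696, 0.2347, 0.2536]
orientation: [0.499, -0.5, 0.5, -0.5]
force: [-0.0, -0.1, -0.9]
grip_width: 0.0262
time: 56.18
position: [0.5697, 0.2348, 0.2437]
orientation: [0.5, -0.5, 0.5, -0.5]
force: [0.5, -0.5, -0.2]
grip_width: 0.0262
time: 56.55
position: [0.5696, 0.2348, 0.2336]
orientation: [0.499, -0.5, 0.5, -0.5]
force: [0.3, 0.3, -1.8]
grip_width: 0.0259
time: 56.92
position: [0.5696, 0.2347, 0.2236]
orientation: [0.499, -0.5, 0.5, -0.5]
force: [-0.5, 0.6, -0.6]
grip_width: 0.0258
```

Only 6 mm is left and there's no resistance, so I'll push the pin home.

```bash
python3 -m pendant '[{"translation":[0,3,0],"yaw":0,"fingers":1},{"translation":[0,3,0],"yaw":0,"fingers":1},{"translation":[0,1,0],"yaw":0,"fingers":1},{"translation":[0,0,0],"yaw":0,"fingers":1},{"translation":[0,0,0],"yaw":0,"fingers":1}]'
python3 -c "
from h import *
st()"
```

```text
time: 57.55
position: [0.5701, 0.2349, 0.2177]
orientation: [-0.5, 0.5, -0.5, 0.5]
force: [-1.1, 0.3, 3.3]
grip_width: 0.026
{'time': 57.55, 'joint_positions': [0.288, 0.4678, 0.184, 1.2865, 0.0001, 1.8594], 'qvel': [-0.0004, 0.0017, -0.0008, 0.0002, 0.0009, 0.0008], 'joint_torque': [-0.0446, -48.891, 26.5453, -0.664, 0.0107, -0.0021], 'position': [0.5701, 0.2349, 0.2177], 'orientation': [-0.5, 0.4997, -0.5001, 0.5002], 'force': [-1.1369, 0.2523, 3.2639], 'torque': [-0.1329, 0.2758, 0.0453], 'grip_width': 0.026}
```

```bash
python3 -m pendant '[{"translation":[0,1,0],"yaw":0,"fingers":1},{"translation":[0,0,0],"yaw":0,"fingers":1},{"translation":[0,-0.5,0],"yaw":0,"fingers":1},{"translation":[0,0,0],"yaw":0,"fingers":0.35},{"translation":[0,0,0],"yaw":0,"fingers":0.35},{"translation":[0,0,0],"yaw":0,"fingers":0.35},{"translation":[0,0,0],"yaw":0,"fingers":0.35},{"translation":[0,-20,0],"yaw":0,"fingers":0.35},{"translation":[0,-50,0],"yaw":0,"fingers":0.35},{"translation":[0,-55,0],"yaw":0,"fingers":0.35},{"translation":[0,0,0],"yaw":0,"fingers":0.35},{"translation":[0,0,0],"yaw":0,"fingers":0.35}]'
python3 - <<'E'
from h import *
st()
c=cap('wrist','wrist25.png'); W=cloud(c)
hsv=cv2.cvtColor(c['frame'],cv2.COLOR_BGR2HSV)
m=((hsv[...,0]<8)|(hsv[...,0]>172))&(hsv[...,1]>150)&(abs(W[...,0]-.57)<.03)&(abs(W[...,1]-.2335)<.03)&(W[...,2]>.2)
m2=(hsv[...,0]>18)&(hsv[...,0]<35)&(hsv[...,1]>150)&(abs(W[...,0]-.57)<.03)&(abs(W[...,1]-.2335)<.03)&(W[...,2]>.2)
print('knob top z',np.percentile(W[m][:,2],[50,90]),'block z',np.median(W[m2][:,2]),(m.sum(),m2.sum()))
s=cap('scene','scene25.png');cv2.imwrite('pics/scene25c.png',cv2.resize(s['frame'][200:400,220:440],None,fx=2.9,fy=2.9,interpolation=cv2.INTER_CUBIC))
c=cap('top','top25.png'); W=cloud(c)
P=W[145:255,265:370].reshape(-1,3);P=P[~np.isnan(P).any(1)]
A=P
for k in range(6):
    cc,*_=np.linalg.lstsq(np.c_[A[:,:2],np.ones(len(A))],A[:,2],rcond=None)
    r=P[:,2]-np.c_[P[:,:2],np.ones(len(P))]@cc; A=P[abs(r)<(.02,.01,.006,.004,.003,.003)[k]]
print('tilt',np.degrees(np.arctan(np.hypot(*cc[:2]))))
for p in parts(c,zbed=.005,dz=0.001,box=(.37,.60,-.44,-.21)): print('tray',p)
E
```

```text
time: 59.05
position: [0.5702, 0.235, 0.3414]
orientation: [-0.5, 0.5, -0.5, 0.5]
force: [0.5, 0.3, 0.9]
grip_width: 0.0555
{'time': 59.05, 'joint_positions': [0.288, 0.4889, 0.5365, 1.6182, 0.0001, 1.8594], 'qvel': [0.0016, 0.0133, -0.0484, -0.0052, 0.0016, -0.0001], 'joint_torque': [0.0583, -53.0409, 27.6931, 0.1147, 0.0014, 0.0], 'position': [0.5702, 0.235, 0.3414], 'orientation': [-0.4999, 0.4997, -0.5002, 0.5002], 'force': [0.5206, 0.2604, 0.869], 'torque': [0.0024, 0.0219, -0.0291], 'grip_width': 0.0555}
knob top z [0.24124017 0.24220571] block z 0.21138468777399483 (np.int64(1078), np.int64(2204))
tilt 44.738479193160295
tray (np.float64(477.0), np.float64(236.0), 485.7, -328.4, np.float64(26.7), 210.8, 220.7, -2.2, array([ 482.2, -329.8]))
tray (np.float64(453.0), np.float64(216.0), 532.7, -276.8, np.float64(23.4), 36.6, 71.7, 0.0, array([ 532.3, -275.7]))
tray (np.float64(495.0), np.float64(215.0), 531.4, -378.1, np.float64(21.8), 36.6, 72.1, -0.1, array([ 531. , -377.3]))
tray (np.float64(450.0), np.float64(244.0), 463.9, -264.9, np.float64(27.6), 36.1, 66.9, 1.8, array([ 463.8, -265.4]))
tray (np.float64(498.0), np.float64(256.0), 434.1, -378.5, np.float64(25.7), 36.5, 66.1, -1.3, array([ 433.6, -378.4]))
```

View pics/wrist25.png

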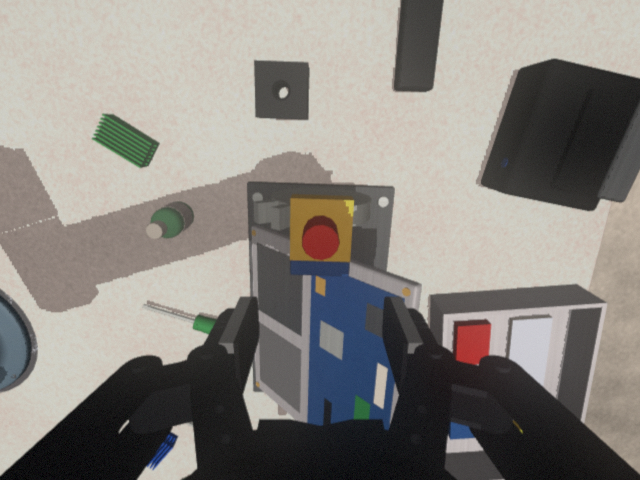

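View pics/scene25c.png

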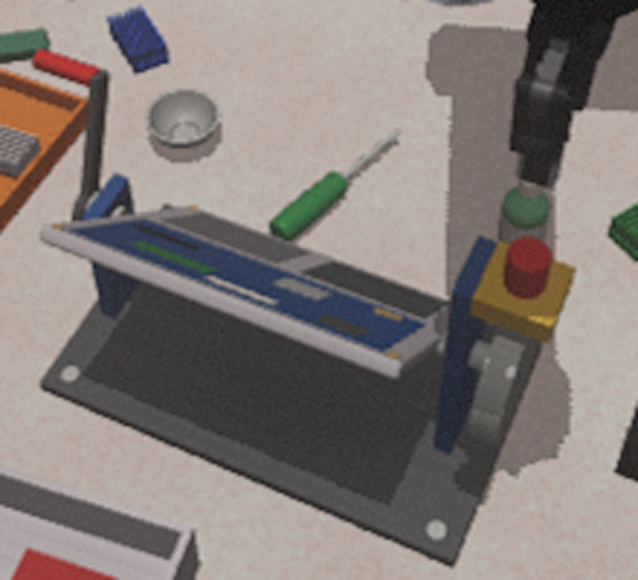

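View pics/top25.png

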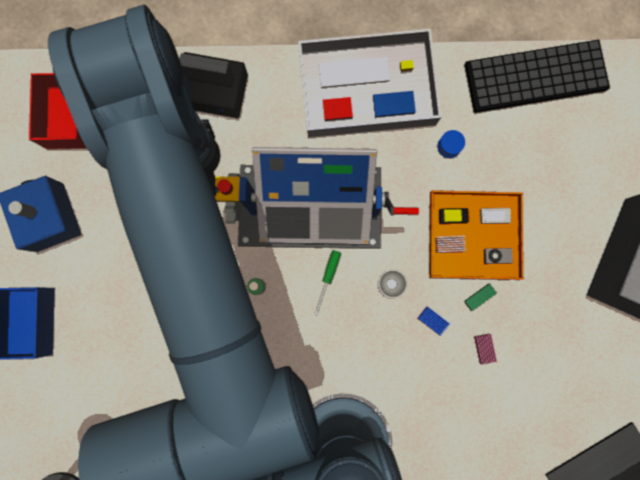

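The knob is flush on the yellow block, the tilt is 44.7°, all four parts are in the tray, the bystanders haven't moved and the robot is clear. I'm handing the job in.

```bash
python3 -c "
from cell import arm
print(arm.job_done())"
```

```text
the job is handed in; nothing more can be done
None
```

The job is done and handed in at about 59 s. I put the battery, heatsink, drive and blower in the orange tray with the jig pinned level. I then parked the pin in the black stand, swung the jig by its lever to 45°, and pushed the pin fully home in the yellow guide block.

- **Tilt:** a plane fit to the bed gives 44.7°, unchanged after I let go of the lever and after pinning.
- **Pin:** the top of the knob reads 0.241–0.242 m and the block 0.211 m, so the knob's 30 mm shows it sitting flush. The gripper stopped at 0.218 m, the height where it first picked the pin up, with about 3 N of contact.
- **Parts:** all four lie flat inside the tray. The heatsink ended about 3 cm from where I set it down, probably from the announced knock, but it stayed in the tray.
- **Bystanders and disagreements:** in the last top and scene pictures nothing else on the bench appears to have moved. The top and wrist cameras differed by 1–3 mm in position, within or close to their calibration. No final check failed.

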